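Clear the cut sheet: stack the stone discs, chute the waste, start the conveyor

ROBOT

A 7-joint arm with a two-finger parallel gripper is mounted at the origin on the work surface. World frame = base frame: x ahead of the robot, y to its left, z up, the work surface at z = 0. Lengths are in m, angles in rad, forces in N, time in s.
With the tool pointing down it reaches from about 0.425 to 0.875 m from the base axis. Payload 4.7 kg.
Tool frame: the origin (TCP) lies at the very end of the fingers, on their centre line; the grasp point (between the pads) lies 19 mm behind it (grip_point_offset is the distance from the TCP to the grasp point, in m); x points along the fingers, z is the direction in which the jaws open and shut, and the axes are right-handed (so a half turn about x gives the same grasp; the last joint's range is limited). The gripper opens to 87 mm and grips with 3 to 60 N. Pads are 19 mm wide; open, the fingers measure 117 mm over their backs; the gripper's body (75 mm by 190 mm) begins 51 mm behind the grasp point.
Start: joints at [-1.178, 0.321, -0.07, 1.45, 0.023, 1.371, -0.057], TCP at [0.24, 0.604, 0.223] pointing down, gripper open.
Joint ranges: [-2.86, 2.86], [-0.3, 2.09], [-1.38, 1.24], [0.06, 2.45], [-1.56, 4.7], [0.09, 2.05], [-2.69, 2.69]. Speed limits (rad/s): [2.57, 2.57, 3.14, 3.14, 3.14, 3.14, 3.14].

INTERFACE

Orientations are given as a rotation vector (axis times angle).
In Python, from bench import get_state, get_image, calibration, close_job, grip_point_offset gives the robot as it stands.
- The arm moves only by the tool play_rows, never from a script. Its argument "targets" is a list of rows, each an object with "claw": the closure, from 0 (fully open) to 1 (shut); "linear": the shift along the tool's x, y, z as a fraction of full scale, a list of three; "rotation": the turn, a rotation vector about the tool's x, y, z as a fraction of full scale, a list of three. In form: [{"claw": claw, "linear": [x, y, z], "rotation": [wx, wy, wz]}, ...]. A call has 1 to 10 rows; each row shifts and turns the pose as measured when the row begins, along the tool's axes as they then stand; what a row does not reach is not made up. Full scale, the value 1, is 2.5 cm for a shift and 90 degrees for a turn. A row lasts 1/12 s, in which the tool goes at most 41.7 mm and 7.16 degrees, less where a joint would pass 70% of its speed; a pose out of reach is approached as far as the arm can. A call with a number of a shift or a turn outside -1 to 1 is refused whole. A call with a gripper value outside its range is refused whole. The fingers move at their own pace and stop on an object; "newtons" is the grip in N (left out, the last holds). Time passes only in rows, so rows that do not move let the fingers close. It gives the time, the measured TCP pose, the force and the opening at its end, in the units of the state.
- get_state(): the state, without advancing time (a new reading comes with each control period).
- get_image(name): name is "side" or "top"; returns the picture (384x512x3 uint8, blue, green, red); there is no depth.
- calibration(name): a dict with "fx", "fy", "cx", "cy" (pixels), "rvec" (rotation vector, rad) and "tvec" (3), from world to camera coordinates, as OpenCV has them. Camera axes: x right, y down, z forward; pixel columns grow to the right and rows downward; lengths in m; the calibration is good to about 2 mm. A picture is of the moment at which its call begins. calibration takes no time and is no camera call.
- close_job(): hands the job in, once; it reports no verdict.
The state is a dict: "time": time; "joint_positions": joint angles; "qd": joint speeds; "joint_torque": joint torques, N m; "position": TCP position; "tool_rot": TCP orientation; "ft_force": force on the tool from outside, world axes, zero at the start; "torque": the same for the moment, N m; "grip_width": opening from 0.0 (shut) to 1.0 (fully open).
Only numpy, scipy, OpenCV 4.12 (cv2) and the standard library are available. Lean on these libraries where they do the work, as an engineer would, in place of code of your own. Each camera call takes 0.05 s, during which the arm holds its last target. There are 200 camera calls.

TASK

Clear the stone ledge after cutting: stack the four good round discs flat in one centred pile on the wooden plate, and push every other piece of cut stone, the angular offcuts, along the ledge and over its open end so that it drops into the steel waste chute - slide the offcuts, do not pick them up. Once the discs are stacked and all offcuts are down in the chute, and not before, press the conveyor's start button on the grey pedestal fully down and let it spring back. Leave the try square and the other things lying about where they are.

Things in the scene. Friction and masses are not known exactly. Their poses are not given: they have to be found in the camera images.
- station: Fixed cutting station: white stone ledge, level top 130 mm above the table, 250 mm in its x, 580 mm in its y. Thin aluminium upstands rise 15 mm above the ledge on both long sides and the +y end; the -y end (its y = -290 mm) is open, with the chute below. Origin: under the ledge's centre at table height; z up, y along the ledge away from the chute, x away from the robot; turned up to 0.06 rad.
- ledge_edge (a point): Middle of the ledge's open end edge, on its top (station frame 0, -290, 130 mm), where offcuts drop over into the chute. The edge runs along the station's x. Nothing stands above the ledge top just beyond it.
- chute_mouth (a point): Centre of the open top of the sheet-steel waste chute, fixed to the station. The mouth is 242 mm in the station's x and 206 mm in its y, beginning right at the ledge's end; walls 100 mm high (30 mm lower than the ledge); the floor slopes from about 70 mm high at the ledge down to 8 mm.
- plate: Fixed round wooden packing plate on the ledge, towards the end far from the chute, 130 mm diameter, 10 mm thick. Origin: centre of its underside, on the ledge top; its top is 10 mm above that.
- pedestal: Fixed grey box on the table near the robot, 60 x 90 mm, 70 mm high, that carries the conveyor start button in the middle of its top. Origin: centre of its underside.
- start (a joint): The conveyor's start push button on the pedestal: 0 = out, 0.008 m = fully pressed; pressed straight down against a spring, about 6 N when fully down; it springs back when let go.
- start_top (a point): Centre of the top face of the start button (36 mm diameter cap); it moves down with the cap.
- disc1: Good part: flat round disc of dark stone, 60 mm diameter, 16 mm thick, about 0.1 to 0.16 kg, lying flat on the ledge at the start. Origin: centre of its underside; z is its axis. There are always four.
- disc2: Good part: flat round disc of dark stone, 60 mm diameter, 16 mm thick, about 0.1 to 0.16 kg, lying flat on the ledge at the start. Origin: centre of its underside; z is its axis. There are always four.
- disc3: Good part: flat round disc of dark stone, 60 mm diameter, 16 mm thick, about 0.1 to 0.16 kg, lying flat on the ledge at the start. Origin: centre of its underside; z is its axis. There are always four.
- disc4: Good part: flat round disc of dark stone, 60 mm diameter, 16 mm thick, about 0.1 to 0.16 kg, lying flat on the ledge at the start. Origin: centre of its underside; z is its axis. There are always four.
- offcut1: Waste offcut: plain rectangular bar 85 (x) x 42 (y) x 20 mm thick. Same dark stone as the discs. Origin: centre of the outline, on the underside; z up. May be absent (None). Starts flat on the ledge, its x within 0.35 rad (plus the station's turn) of parallel to the chute edge. 0.14 to 0.24 kg.
- offcut2: Waste offcut: rectangular block 70 (x) x 55 (y) x 20 mm thick. Same dark stone as the discs. Origin: centre of the outline, on the underside; z up. May be absent (None). Starts flat on the ledge, its x within 0.35 rad (plus the station's turn) of parallel to the chute edge. 0.14 to 0.24 kg.
- offcut3: Waste offcut: L-shaped, outline 80 (x) x 60 (y) mm, 20 mm thick: full-length bar on the -y half (y = -30 to 0), an arm 34 mm wide in x (x = -40 to -6) on the +y half. Same dark stone as the discs. Origin: centre of the outline, on the underside; z up. May be absent (None). Starts flat on the ledge, its x within 0.35 rad (plus the station's turn) of parallel to the chute edge. 0.14 to 0.24 kg.
- offcut4: Waste offcut: T-shaped, outline 80 (x) x 60 (y) mm, 20 mm thick: full-length bar at y = -30 to 2 mm, a stub 30 mm wide in the middle at y = 2 to 30 mm. Same dark stone as the discs. Origin: centre of the outline, on the underside; z up. May be absent (None). Starts flat on the ledge, its x within 0.35 rad (plus the station's turn) of parallel to the chute edge. 0.14 to 0.24 kg.
- square: Bystander, not to be disturbed: try square, 24 mm steel blade about 110 mm long with a dark wood stock 14 mm high, lying on the ledge beside the plate, on the far (+x) side. Origin: underside of the middle of the blade.
- bottle: Bystander, not to be disturbed: white squeeze bottle, 60 mm diameter, 170 mm high, on the table. Origin: centre of its underside.
- tape: Bystander, not to be disturbed: black tape measure, 70 x 70 x 40 mm, on the table. Origin: centre of its underside.
- block: Bystander, not to be disturbed: sanding block 110 x 60 mm, 55 mm high, on the table near the robot. Origin: centre of its underside.

How it is judged:
By the outcome, as a careful person would: the job done as asked, in the order asked, and still so for the second after the job is handed in, with the robot touching nothing.
Of offcut1, offcut2, offcut3, offcut4 only 2 to 4 are there at a start; the rules pass over those that are not, and their reading is None.
At some moment in a run one of disc1, disc2, disc3, disc4, offcut1, offcut2, offcut3, offcut4 may be knocked a few centimetres aside while the robot is not near it.
Once in a run the grip may slacken for a moment while it holds something.
It also fails if it takes over 210 s, if anything falls off the work surface, if the arm or the gripper's body presses on something with over 40 N, if the wrist force passes 120 N, or if a joint passes its speed limit or range.

## Working session

There is one attempt and no reset: what is moved stays moved. The work goes in short steps, Python scripts to look and compute and a tool call to move; the robot and the scene stay as the last step left them, time stands still between calls to the robot, and variables do not carry over. Pictures are saved under pics/ and viewed, about 12 in all and at most 16, crops included, and the job is handed in when it is done.

Besides the shell and the picture viewer there is one more tool, called after "Emit:" as name(argument=value, ...) on one line, values as JSON. play_rows: Moves the arm, as the interface text tells. Shift numbers are shares of 2.5 cm and turn numbers shares of 90 degrees, none past 1 either way. Its arguments: {"type":"object","properties":{"targets":{"type":"array"},"newtons":{"type":"number"}},"required":["targets"]}

```bash
mkdir -p pics; ls; python3 - <<'E'
from bench import *
import cv2
print(get_state()); print(grip_point_offset)
for n in("top","side"):
    cv2.imwrite(f"pics/{n}0.png",get_image(n)); print(calibration(n))
E
```

```text
pics
{'time': 0.0, 'joint_positions': array([-1.17790416,  0.32187344, -0.07007205,  1.45171118,  0.02259434,
        1.37078597, -0.05688593]), 'qd': array([ 0.00015984, -0.00189458,  0.00013303,  0.00066454,  0.00064373,
        0.00087004, -0.00017224]), 'joint_torque': array([-1.59783604e-04, -4.91287172e+01, -4.03943891e-01, -3.12528205e+01,
       -6.39874628e-02,  4.36906144e-02,  1.67574149e-04]), 'position': array([0.24021084, 0.60337311, 0.2214105 ]), 'tool_rot': array([-0.92703155,  1.36654058,  0.92505678]), 'ft_force': array([-0.29715696, -0.01426801,  0.71452558]), 'torque': array([-0.03261652, -0.02957978,  0.0413416 ]), 'grip_width': 1.0019868484457328}
0.0187
{'fx': 391.83921243401454, 'fy': 391.83921243401454, 'cx': 267.0994880111028, 'cy': 192.03183110233772, 'rvec': array([ 2.10617532, -2.14761178,  0.12579888]), 'tvec': array([0.00952574, 0.53376466, 1.01999455])}
{'fx': 347.47903628334916, 'fy': 347.47903628334916, 'cx': 252.6894543976401, 'cy': 191.9560003264037, 'rvec': array([ 0.75844141, -2.3569798 ,  1.36425796]), 'tvec': array([0.41026042, 0.24842257, 0.65155683])}
```

View pics/top0.png

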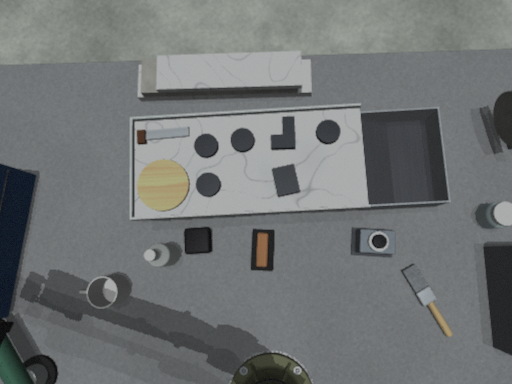

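View pics/side0.png

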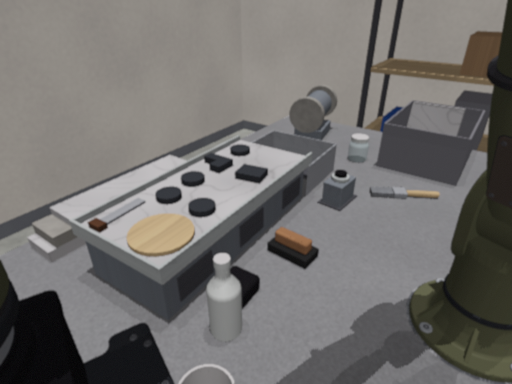

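Top view (up = +x, left = +y): discs near px (206,146), (242,139), (208,184) and (327,131). The L offcut is near (284,133), a block near (286,180), the plate at (163,185), the square at (163,134), and the button at (379,241). Only two offcuts are present.

```bash
cat > h.py <<'E'
from bench import *
import cv2, numpy as np
from scipy.spatial.transform import Rotation as R
def p2w(n,uv,z):
    c=calibration(n);K=np.array([[c['fx'],0,c['cx']],[0,c['fy'],c['cy']],[0,0,1]])
    M=R.from_rotvec(c['rvec']).as_matrix();o=-M.T@c['tvec']
    d=(M.T@np.linalg.inv(K)@np.c_[np.atleast_2d(uv),np.ones(len(np.atleast_2d(uv)))].T).T
    return (o+d*((z-o[2])/d[:,2:]))[:,:2]
def w2p(n,P):
    c=calibration(n);K=np.array([[c['fx'],0,c['cx']],[0,c['fy'],c['cy']],[0,0,1]])
    return cv2.projectPoints(np.array(P,float).reshape(-1,3),c['rvec'],c['tvec'],K,None)[0][:,0]
def show(n,f,crop,s):
    im=get_image(n);x,y,w,h=crop
    cv2.imwrite(f,cv2.resize(im[y:y+h,x:x+w],None,fx=s,fy=s,interpolation=cv2.INTER_CUBIC));return im
def blobs(im,poly,thr=75,amin=60):
    m=np.zeros(im.shape[:2],np.uint8);cv2.fillPoly(m,[np.array(poly)],255)
    g=cv2.cvtColor(im,cv2.COLOR_BGR2GRAY)
    b=((g<thr)&(m>0)).astype(np.uint8)
    return [c for c in cv2.findContours(b,0,cv2.CHAIN_APPROX_NONE)[0] if cv2.contourArea(c)>amin]
LED=[(137,122),(358,110),(365,205),(137,214)]
def rep(im=None):
    im=get_image('top') if im is None else im
    for c in blobs(im,LED):
        m=cv2.moments(c);u=[m['m10']/m['m00'],m['m01']/m['m00']]
        w=p2w('top',c[:,0,:].astype(float),.148)*1000
        r=cv2.minAreaRect(w.astype(np.float32))
        print(np.round(u,1),'area',m['m00'],'cen',np.round(p2w('top',u,.146)[0],4),'rect',np.round(r[0],1),np.round(r[1],1),round(r[2],1))
def st():
    s=get_state();T=R.from_rotvec(s['tool_rot']).as_matrix()
    print(round(s['time'],2),np.round(s['position'],4),'x',np.round(T[:,0],3),'z',np.round(T[:,2],3),'F',np.round(s['ft_force'],1),'g',round(s['grip_width'],3),'q',np.round(s['joint_positions'],2))
E
python3 - <<'E'
from h import *
st();im=cv2.imread('pics/top0.png');rep(im)
c=calibration('top');M=R.from_rotvec(c['rvec']).as_matrix();print('cam',-M.T@c['tvec'])
hsv=cv2.cvtColor(im,cv2.COLOR_BGR2HSV)
m=((hsv[...,0]>12)&(hsv[...,0]<32)&(hsv[...,1]>80)).astype(np.uint8);m[:, 230:]=0;m[:150]=0
for k in cv2.findContours(m,0,1)[0]:
    if cv2.contourArea(k)>300:
        e=cv2.fitEllipse(k);print('plate',e,p2w('top',e[0],.14))
print('ledge corners',p2w('top',[(131,118),(360,106),(366,212),(131,218)],.145))
print('chute',p2w('top',[(362,112),(440,109),(446,203),(367,208)],.1))
print('btn',p2w('top',[(379,241)],.08))
crop=im[95:265,120:460];cv2.imwrite('pics/c0.png',cv2.resize(crop,None,fx=2.35,fy=2.35,interpolation=2))
E
```

```text
0.1 [0.2402 0.6035 0.2216] x [-0.001 -0.002 -1.   ] z [ 0.37   0.929 -0.002] F [-0.3 -0.5 -0.2] g 0.998 q [-1.18  0.32 -0.07  1.45  0.02  1.37 -0.06]
[208.  184.3] area 397.0 cen [0.54   0.1405] rect [540.6 140.2] [56.9 55.2] 44.5
[285.4 180.2] area 546.0 cen [ 0.5458 -0.0495] rect [545.6 -49.5] [69.2 52.2] 10.8
[206.  145.4] area 387.0 cen [0.6386 0.1461] rect [638.  145.8] [59.1 55.1] 0.1
[141.4 136.9] area 83.0 cen [0.6651 0.3098] rect [665.3 307.7] [34.3 20.3] 1.9
[242.1 140. ] area 388.0 cen [0.6503 0.0557] rect [649.7  55.9] [54.9 56.7] 89.3
[327.5 131.7] area 397.5 cen [ 0.6656 -0.1566] rect [ 665.4 -155.9] [55.3 59.1] 69.8
[284.8 135.6] area 471.0 cen [ 0.6585 -0.0507] rect [665.1 -46.3] [54.6 82.2] 88.9
cam [ 0.37332403 -0.03479492  1.08848648]
ledge corners [[ 0.71584054  0.33858949]
 [ 0.73024281 -0.24024914]
 [ 0.46419    -0.24060742]
 [ 0.46107915  0.32937308]]
chute [[ 0.73072385 -0.25437187]
 [ 0.73288305 -0.45563396]
 [ 0.48706846 -0.45016975]
 [ 0.47856228 -0.2534689 ]]
btn [[ 0.39616953 -0.28339664]]
```

View pics/c0.png

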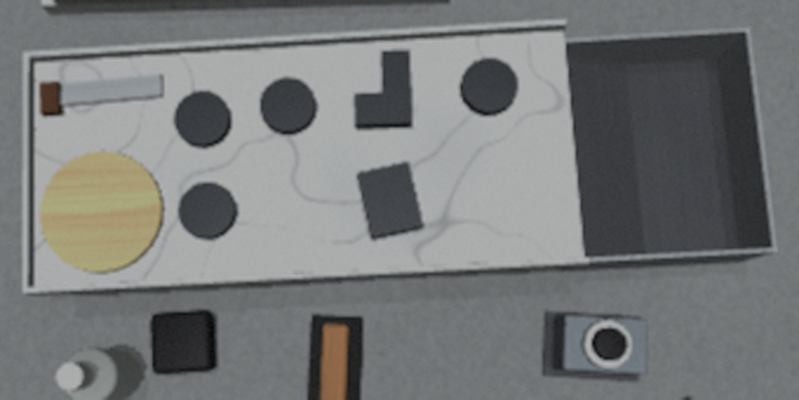

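```bash
cat >> h.py <<'E'
def disc_fit(u,z0,h=.016,r=.03,n='top'):
    a=np.linspace(0,2*np.pi,60)
    c=p2w(n,u,z0+h/2)[0]
    for _ in range(8):
        P=[(c[0]+r*np.cos(t),c[1]+r*np.sin(t),z) for t in a for z in(z0,z0+h)]
        H=cv2.convexHull(w2p(n,P).astype(np.float32));m=cv2.moments(H)
        c=c+p2w(n,u,z0+h/2)[0]-p2w(n,[m['m10']/m['m00'],m['m01']/m['m00']],z0+h/2)[0]
    return c,m['m00']
def plate(im):
    hsv=cv2.cvtColor(im,cv2.COLOR_BGR2HSV)
    m=((hsv[...,1]>70)&(hsv[...,2]>90)).astype(np.uint8);m[:,200:]=0;m[:150]=0;m[225:]=0
    k=max(cv2.findContours(m,0,1)[0],key=cv2.contourArea);M=cv2.moments(k)
    return disc_fit([M['m10']/M['m00'],M['m01']/M['m00']],.13,.01,.065),M['m00']
def discs(im=None):
    im=get_image('top') if im is None else im
    for c in blobs(im,LED):
        m=cv2.moments(c);u=[m['m10']/m['m00'],m['m01']/m['m00']]
        print(np.round(u,1),m['m00'],disc_fit(u,.13))
E
python3 - <<'E'
from h import *
im=cv2.imread('pics/top0.png')
print(plate(im));discs(im)
# station edges: grey gradient profile across ledge end
g=cv2.cvtColor(im,cv2.COLOR_BGR2GRAY).astype(int)
for r in (125,150,175,200):
    row=g[r,345:385];k=345+int(np.argmin(np.diff(row)));print(r,k,p2w('top',[(k+.5,r)],.13))
for col in (160,200,280,340):
    k=190+int(np.argmin(np.diff(g[190:235,col])));print(col,k,p2w('top',[(col,k+.5)],.145))
c=im[222:262,345:410];_,t=cv2.threshold(cv2.cvtColor(c,6),150,255,0)
for k in cv2.findContours(t,0,1)[0]:
    if cv2.contourArea(k)>100: e=cv2.minEnclosingCircle(k);print(e,p2w('top',[(e[0][0]+345,e[0][1]+222)],.085))
E
```

```text
((array([0.5195592 , 0.25289386]), 2174.7363180300454), 1009.5)
[208.  184.3] 397.0 (array([0.54136044, 0.14176819]), 490.7410980875138)
[285.4 180.2] 546.0 (array([ 0.54710242, -0.04960749]), 487.55133378179744)
[206.  145.4] 387.0 (array([0.64069101, 0.14750441]), 480.6070644338615)
[141.4 136.9] 83.0 (array([0.667514  , 0.31253287]), 486.80841485975543)
[242.1 140. ] 388.0 (array([0.65244027, 0.05641498]), 477.6427365592681)
[327.5 131.7] 397.5 (array([ 0.6679056, -0.1574287]), 488.24004766880535)
[284.8 135.6] 471.0 (array([ 0.6606877 , -0.05079654]), 479.93963448982686)
125 361 [[ 0.68574812 -0.24464404]]
150 363 [[ 0.62089463 -0.24616789]]
175 365 [[ 0.55732396 -0.2476616 ]]
200 368 [[ 0.49494643 -0.25155107]]
160 217 [[0.46088216 0.25785752]]
200 215 [[0.463803   0.15981089]]
280 211 [[ 0.46959551 -0.03463193]]
340 208 [[ 0.47389742 -0.17903807]]
((33.5, 19.0), 9.861641883850098) [[ 0.39607844 -0.28091646]]
```

Emit:
play_rows(targets=[{"claw": 0,"linear": [0,-1,1],"rotation": [0.0755,0,0]},{"claw": 0,"linear": [0,-1,1],"rotation": [0.0755,0,0]},{"claw": 0,"linear": [0,-1,1],"rotation": [0.0755,0,0]},{"claw": 0,"linear": [0,-1,1],"rotation": [0.0755,0,0]},{"claw": 0,"linear": [0,-1,1],"rotation": [0.0755,0,0]},{"claw": 0,"linear": [0,-1,1],"rotation": [0.0755,0,0]},{"claw": 0,"linear": [0,-1,1],"rotation": [0.0755,0,0]},{"claw": 0,"linear": [0,-1,1],"rotation": [0.0755,0,0]},{"claw": 0,"linear": [0,-1,1],"rotation": [0.0755,0,0]},{"claw": 0,"linear": [0,-1,1],"rotation": [0.0755,0,0]}])

```text
time: 0.93
position: [0.5634, 0.565, 0.2082]
tool_rot: [0.009, 1.588, -0.022]
ft_force: [0.2, 0.6, 0.4]
grip_width: 1.001
```

```bash
cat >> h.py <<'E'
def go(p,yaw=0.,n=None):
    "delta to TCP target p, jaw along world x turned by yaw, in tool units, and per-row split"
    s=get_state();T=R.from_rotvec(s['tool_rot'])
    G=R.from_matrix(np.array([[0,0,-1],[0,1,0],[1,0,0]]).T@np.eye(3)) if 0 else R.from_matrix(np.column_stack([[0,0,-1],[-np.sin(yaw),np.cos(yaw),0],[np.cos(yaw),np.sin(yaw),0]]))
    d=T.inv().apply(np.array(p)-s['position'])/.025
    w=(T.inv()*G).as_rotvec()/(np.pi/2)
    print('total lin',np.round(d,2),'rot',np.round(w,3),'world d mm',np.round((np.array(p)-s['position'])*1e3,1),'F',np.round(s['ft_force'],1),'g',round(s['grip_width'],3),'t',round(s['time'],1))
E
python3 - <<'E'
from h import *
im=cv2.imread('pics/top0.png')
hsv=cv2.cvtColor(im,cv2.COLOR_BGR2HSV);print(hsv[184,163],hsv[175,150],hsv[184,195])
m=((hsv[...,1]>40)&(hsv[...,0]<35)&(hsv[...,0]>10)).astype(np.uint8);m[:,198:]=0;m[:150]=0;m[216:]=0;m[:,:134]=0
k=max(cv2.findContours(m,0,1)[0],key=cv2.contourArea);e=cv2.minEnclosingCircle(k)
M=cv2.moments(k);print(M['m00'],M['m10']/M['m00'],M['m01']/M['m00'],e,p2w('top',[e[0],(M['m10']/M['m00'],M['m01']/M['m00'])],.139))
st();go([.6515,.0560,.20])
go([.5405,.1410,.20])
E
```

```text
[ 29  68 169] [ 24  79 168] [110   5 145]
2008.0 162.69621513944224 184.7184594953519 ((162.7118682861328, 184.7796630859375), 26.232683181762695) [[0.54273947 0.25493506]
 [0.54289466 0.25497797]]
0.93 [0.5634 0.565  0.2082] x [-0.017 -0.008 -1.   ] z [ 1.    -0.02  -0.017] F [0.2 0.6 0.4] g 1.001 q [-0.93  0.68  0.22  0.98 -0.14  1.52 -0.77]
total lin [  0.44 -20.28   3.93] rot [-0.013 -0.011  0.005] world d mm [  88.1 -509.    -8.2] F [0.2 0.6 0.4] g 1.001 t 0.9
total lin [  0.49 -16.97  -0.57] rot [-0.013 -0.011  0.005] world d mm [ -22.9 -424.    -8.2] F [0.2 0.6 0.4] g 1.001 t 0.9
```

Emit:
play_rows(targets=[{"claw": 0,"linear": [0,-1,0],"rotation": [-0.013,-0.011,0.005]},{"claw": 0,"linear": [0,-1,0],"rotation": [0,0,0]},{"claw": 0,"linear": [0,-1,0],"rotation": [0,0,0]},{"claw": 0,"linear": [0,-1,0],"rotation": [0,0,0]},{"claw": 0,"linear": [0,-1,0],"rotation": [0,0,0]},{"claw": 0,"linear": [0,-1,0],"rotation": [0,0,0]},{"claw": 0,"linear": [0,-1,0],"rotation": [0,0,0]},{"claw": 0,"linear": [0,-1,0],"rotation": [0,0,0]},{"claw": 0,"linear": [0,-1,0],"rotation": [0,0,0]},{"claw": 0,"linear": [0,-1,0],"rotation": [0,0,0]}])

```text
time: 1.77
position: [0.5655, 0.2949, 0.1942]
tool_rot: [-0.004, 1.58, -0.027]
ft_force: [0.5, -0.0, -1.0]
grip_width: 0.997
```

Emit:
play_rows(targets=[{"claw": 0,"linear": [0,-1,-0.1],"rotation": [0,0,0]},{"claw": 0,"linear": [0,-1,-0.1],"rotation": [0,0,0]},{"claw": 0,"linear": [0,-1,-0.1],"rotation": [0,0,0]},{"claw": 0,"linear": [0,-1,-0.1],"rotation": [0,0,0]},{"claw": 0,"linear": [0,-1,-0.1],"rotation": [0,0,0]},{"claw": 0,"linear": [0,-1,-0.1],"rotation": [0,0,0]},{"claw": 0,"linear": [0,0,0],"rotation": [0,0,0]}])

```text
time: 2.35
position: [0.5448, 0.1295, 0.1943]
tool_rot: [-0.002, 1.585, -0.038]
ft_force: [0.6, -1.1, 0.4]
grip_width: 1.002
```

```bash
python3 - <<'E'
from h import *
st();go([.5405,.1410,.134])
E
```

```text
2.35 [0.5448 0.1295 0.1943] x [-0.015 -0.025 -1.   ] z [ 1.    -0.023 -0.014] F [ 0.6 -1.1  0.4] g 1.002 q [-0.63  0.16  0.37  1.71 -0.04  1.3  -0.27]
total lin [ 2.4   0.52 -0.15] rot [-0.015 -0.009  0.016] world d mm [ -4.3  11.5 -60.3] F [ 0.6 -1.1  0.4] g 1.002 t 2.4
```

Emit:
play_rows(targets=[{"claw": 0,"linear": [0,0.52,-0.15],"rotation": [-0.015,-0.009,0.016]},{"claw": 0,"linear": [0.6,0,0],"rotation": [0,0,0]},{"claw": 0,"linear": [0.5,0,0],"rotation": [0,0,0]},{"claw": 0,"linear": [0.5,0,0],"rotation": [0,0,0]},{"claw": 0,"linear": [0,0,0],"rotation": [0,0,0]}])

```text
time: 2.77
position: [0.5398, 0.148, 0.1526]
tool_rot: [0.003, 1.568, 0.012]
ft_force: [-1.4, -0.1, -0.0]
grip_width: 1.0
```

```bash
python3 - <<'E'
from h import *
st();go([.5405,.1410,.134])
im=show('top','pics/t1.png',(120,95,340,170),2.35)
E
```

```text
2.77 [0.5398 0.148  0.1526] x [ 0.003  0.009 -1.   ] z [1.    0.006 0.003] F [-1.4 -0.1 -0. ] g 1.0 q [-0.63  0.17  0.35  1.79 -0.07  1.19 -0.25]
total lin [ 0.74 -0.29  0.02] rot [ 0.004  0.002 -0.006] world d mm [  0.7  -7.  -18.6] F [-1.4 -0.1 -0. ] g 1.0 t 2.8
```

View pics/t1.png

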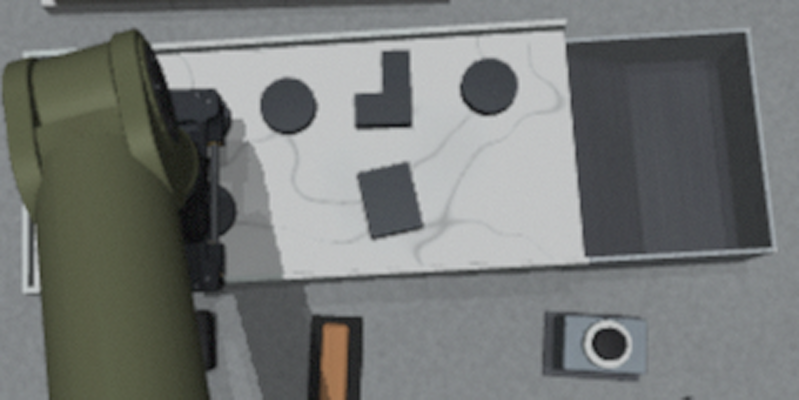

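The arm hides the disc being worked on; the rest is unchanged. I'll finish the descent and grip.

Emit:
play_rows(newtons=25, targets=[{"claw": 0,"linear": [0.4,-0.28,0.02],"rotation": [0.004,0.002,-0.006]},{"claw": 0,"linear": [0.3,0,0],"rotation": [0,0,0]},{"claw": 0,"linear": [0,0,0],"rotation": [0,0,0]}])

```text
time: 3.07
position: [0.5415, 0.1441, 0.1364]
tool_rot: [-0.001, 1.568, 0.005]
ft_force: [-0.9, -0.9, 0.0]
grip_width: 1.002
```

```bash
python3 - <<'E'
from h import *
st();go([.5405,.1410,.133])
E
```

```text
3.07 [0.5415 0.1441 0.1364] x [ 0.003  0.002 -1.   ] z [1.    0.004 0.003] F [-0.9 -0.9  0. ] g 1.002 q [-0.62  0.19  0.36  1.8  -0.07  1.16 -0.24]
total lin [ 0.14 -0.13 -0.04] rot [ 0.002  0.002 -0.001] world d mm [-1.  -3.1 -3.4] F [-0.9 -0.9  0. ] g 1.002 t 3.1
```

Emit:
play_rows(newtons=30, targets=[{"claw": 0,"linear": [0.15,-0.13,-0.04],"rotation": [0.002,0.002,0]},{"claw": 0,"linear": [0,0,0],"rotation": [0,0,0]},{"claw": 1,"linear": [0,0,0],"rotation": [0,0,0]},{"claw": 1,"linear": [0,0,0],"rotation": [0,0,0]},{"claw": 1,"linear": [0,0,0],"rotation": [0,0,0]},{"claw": 1,"linear": [0,0,0],"rotation": [0,0,0]},{"claw": 1,"linear": [0,0,0],"rotation": [0,0,0]},{"claw": 1,"linear": [0,0,0],"rotation": [0,0,0]}])

```text
time: 3.73
position: [0.5414, 0.1408, 0.1334]
tool_rot: [0.002, 1.569, 0.002]
ft_force: [0.3, 0.3, -2.0]
grip_width: 0.677
```

Emit:
play_rows(newtons=40, targets=[{"claw": 1,"linear": [0,0,0],"rotation": [0,0,0]},{"claw": 1,"linear": [0,0,0],"rotation": [0,0,0]},{"claw": 1,"linear": [-0.4,0,0],"rotation": [0,0,0]},{"claw": 1,"linear": [-0.4,0,0],"rotation": [0,0,0]},{"claw": 1,"linear": [-0.4,0,0],"rotation": [0,0,0]},{"claw": 1,"linear": [-0.4,0,0],"rotation": [0,0,0]},{"claw": 1,"linear": [0,0,0],"rotation": [0,0,0]}])

```text
time: 4.32
position: [0.541, 0.1406, 0.1773]
tool_rot: [0.002, 1.57, 0.002]
ft_force: [-0.0, 1.1, -1.2]
grip_width: 0.672
```

```bash
python3 - <<'E'
from h import *
st();go([.543,.255,.145])
E
```

```text
4.32 [0.541  0.1406 0.1773] x [ 0.001  0.003 -1.   ] z [ 1.    -0.     0.001] F [-0.   1.1 -1.2] g 0.672 q [-0.63  0.15  0.36  1.76 -0.06  1.24 -0.25]
total lin [1.31 4.57 0.08] rot [-0.     0.    -0.002] world d mm [  2.  114.4 -32.3] F [-0.   1.1 -1.2] g 0.672 t 4.3
```

Emit:
play_rows(targets=[{"claw": 1,"linear": [0,0.6,0],"rotation": [0,0,0]},{"claw": 1,"linear": [0,0.9,0],"rotation": [0,0,0]},{"claw": 1,"linear": [0,0.9,0.04],"rotation": [0,0,0]},{"claw": 1,"linear": [0,0.9,0.04],"rotation": [0,0,0]},{"claw": 1,"linear": [0,0.7,0],"rotation": [0,0,0]},{"claw": 1,"linear": [0,0.3,0],"rotation": [0,0,0]},{"claw": 1,"linear": [0,0,0],"rotation": [0,0,0]}])

```text
time: 4.9
position: [0.5427, 0.2585, 0.1792]
tool_rot: [0.007, 1.568, 0.005]
ft_force: [0.1, -0.6, -1.3]
grip_width: 0.68
```

```bash
python3 - <<'E'
from h import *
st();go([.543,.255,.1435])
E
```

```text
4.9 [0.5427 0.2585 0.1792] x [ 0.003  0.007 -1.   ] z [ 1.    -0.001  0.003] F [ 0.1 -0.6 -1.3] g 0.68 q [-0.73  0.24  0.29  1.65 -0.08  1.25 -0.43]
total lin [ 1.43 -0.15  0.01] rot [-0.001  0.002 -0.005] world d mm [  0.3  -3.5 -35.7] F [ 0.1 -0.6 -1.3] g 0.68 t 4.9
```

Emit:
play_rows(targets=[{"claw": 1,"linear": [0.4,-0.15,0.01],"rotation": [0,0.002,-0.005]},{"claw": 1,"linear": [0.4,0,0],"rotation": [0,0,0]},{"claw": 1,"linear": [0.3,0,0],"rotation": [0,0,0]},{"claw": 1,"linear": [0.2,0,0],"rotation": [0,0,0]},{"claw": 1,"linear": [0,0,0],"rotation": [0,0,0]}])

```text
time: 5.32
position: [0.5431, 0.2519, 0.143]
tool_rot: [0.001, 1.572, -0.005]
ft_force: [0.1, 2.4, 4.0]
grip_width: 0.679
```

```bash
python3 - <<'E'
from h import *
st();go([.543,.255,.1435])
E
```

```text
5.32 [0.5431 0.2519 0.143 ] x [-0.001 -0.002 -1.   ] z [ 1.    -0.004 -0.001] F [0.1 2.4 4. ] g 0.679 q [-0.73  0.27  0.29  1.69 -0.08  1.19 -0.42]
total lin [-0.02  0.12 -0.  ] rot [-0.003 -0.001  0.002] world d mm [-0.1  3.1  0.5] F [0.1 2.4 4. ] g 0.679 t 5.3
```

Emit:
play_rows(newtons=40, targets=[{"claw": 1,"linear": [-0.15,0.13,0],"rotation": [-0.003,0,0]},{"claw": 1,"linear": [0,0,0],"rotation": [0,0,0]},{"claw": 1,"linear": [0.14,0,0],"rotation": [0,0,0]},{"claw": 1,"linear": [0,0,0],"rotation": [0,0,0]},{"claw": 0,"linear": [0,0,0],"rotation": [0,0,0]},{"claw": 0,"linear": [0,0,0],"rotation": [0,0,0]},{"claw": 0,"linear": [0,0,0],"rotation": [0,0,0]},{"claw": 0,"linear": [0,0,0],"rotation": [0,0,0]}])

```text
time: 5.98
position: [0.5443, 0.2524, 0.144]
tool_rot: [-0.001, 1.571, -0.005]
ft_force: [0.7, 0.1, 0.2]
grip_width: 0.896
```

Emit:
play_rows(targets=[{"claw": 0,"linear": [-0.4,0,0],"rotation": [0,0,0]},{"claw": 0,"linear": [-0.6,0,0],"rotation": [0,0,0]},{"claw": 0,"linear": [-0.6,0,0],"rotation": [0,0,0]},{"claw": 0,"linear": [-0.6,-0.5,0.4],"rotation": [0,0,0]},{"claw": 0,"linear": [0,-1,1],"rotation": [0,0,0]},{"claw": 0,"linear": [0,-1,1],"rotation": [0,0,0]},{"claw": 0,"linear": [0,-1,1],"rotation": [0,0,0]},{"claw": 0,"linear": [0,-0.8,0.5],"rotation": [0,0,0]},{"claw": 0,"linear": [0,0,0],"rotation": [0,0,0]}])

```text
time: 6.73
position: [0.6453, 0.1462, 0.2098]
tool_rot: [-0.007, 1.565, 0.006]
ft_force: [-0.2, -0.8, 0.5]
grip_width: 1.001
```

```bash
python3 - <<'E'
from h import *
st();go([.6395,.1468,.133])
discs()
E
```

```text
6.73 [0.6453 0.1462 0.2098] x [ 0.006 -0.    -1.   ] z [1.    0.008 0.006] F [-0.2 -0.8  0.5] g 1.001 q [-0.55  0.36  0.37  1.46 -0.13  1.35 -0.16]
total lin [ 3.07  0.03 -0.25] rot [0.005 0.004 0.   ] world d mm [ -5.8   0.6 -76.8] F [-0.2 -0.8  0.5] g 1.001 t 6.7
[242.  140.1] 378.0 (array([0.65216471, 0.05686175]), 477.6641646925709)
[327.5 131.9] 382.0 (array([ 0.66758501, -0.15739877]), 488.2629626156995)
[191.1 154.7] 2273.5 (array([0.61780201, 0.18486771]), 484.69417272147257)
[286.1 130.1] 265.0 (array([ 0.67511694, -0.05426945]), 479.1631780684693)
```

Emit:
play_rows(targets=[{"claw": 0,"linear": [0.6,0.03,-0.25],"rotation": [0.005,0.004,0]},{"claw": 0,"linear": [0.8,0,0],"rotation": [0,0,0]},{"claw": 0,"linear": [0.7,0,0],"rotation": [0,0,0]},{"claw": 0,"linear": [0.4,0,0],"rotation": [0,0,0]},{"claw": 0,"linear": [0,0,0],"rotation": [0,0,0]}])

```text
time: 7.2
position: [0.6375, 0.1555, 0.1497]
tool_rot: [0.002, 1.568, 0.011]
ft_force: [-1.2, -0.1, -0.1]
grip_width: 1.003
```

```bash
python3 - <<'E'
from h import *
st();go([.6395,.1468,.133])
im=show('top','pics/t2.png',(120,95,340,170),2.35)
E
```

```text
7.2 [0.6375 0.1555 0.1497] x [ 0.003  0.008 -1.   ] z [1.    0.006 0.003] F [-1.2 -0.1 -0.1] g 1.003 q [-0.55  0.38  0.36  1.54 -0.15  1.24 -0.17]
total lin [ 0.67 -0.36  0.07] rot [ 0.004  0.002 -0.005] world d mm [  2.   -8.7 -16.7] F [-1.2 -0.1 -0.1] g 1.003 t 7.2
```

View pics/t2.png

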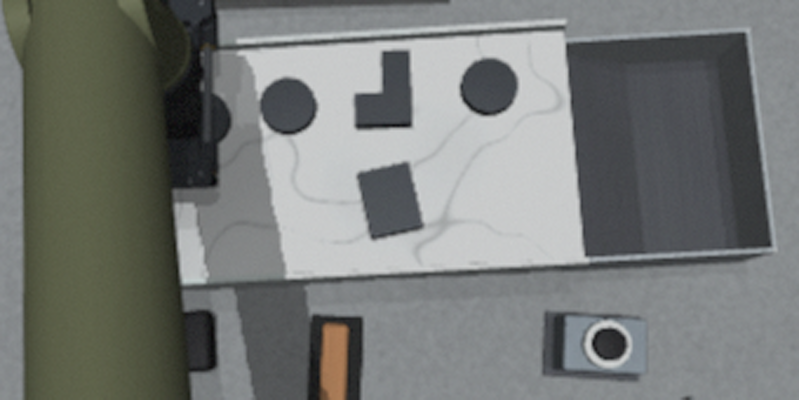

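Nothing else has moved; only the arm's shadow merged the blobs. Continuing.

Emit:
play_rows(newtons=40, targets=[{"claw": 0,"linear": [0.3,-0.36,0.07],"rotation": [0.004,0.002,-0.005]},{"claw": 0,"linear": [0.3,-0.1,0],"rotation": [0,0,0]},{"claw": 0,"linear": [0.1,0,0],"rotation": [0,0,0]},{"claw": 0,"linear": [0,0,0],"rotation": [0,0,0]}])

```text
time: 7.58
position: [0.6413, 0.1455, 0.1353]
tool_rot: [-0.0, 1.566, 0.003]
ft_force: [1.2, 0.8, 0.2]
grip_width: 1.0
```

```bash
python3 - <<'E'
from h import *
go([.6395,.1468,.133])
E
```

```text
total lin [ 0.09  0.05 -0.07] rot [ 0.001  0.003 -0.001] world d mm [-1.8  1.3 -2.3] F [1.2 0.8 0.2] g 1.0 t 7.6
```

Emit:
play_rows(newtons=40, targets=[{"claw": 0,"linear": [0.09,0.04,-0.06],"rotation": [0,0,0]},{"claw": 0,"linear": [0,0,0],"rotation": [0,0,0]},{"claw": 1,"linear": [0,0,0],"rotation": [0,0,0]},{"claw": 1,"linear": [0,0,0],"rotation": [0,0,0]},{"claw": 1,"linear": [0,0,0],"rotation": [0,0,0]},{"claw": 1,"linear": [0,0,0],"rotation": [0,0,0]},{"claw": 1,"linear": [0,0,0],"rotation": [0,0,0]},{"claw": 1,"linear": [0,0,0],"rotation": [0,0,0]},{"claw": 1,"linear": [0,0,0],"rotation": [0,0,0]}])

```text
time: 8.33
position: [0.6406, 0.1467, 0.1345]
tool_rot: [0.001, 1.564, 0.003]
ft_force: [-0.3, 1.2, 0.0]
grip_width: 0.674
```

Emit:
play_rows(targets=[{"claw": 1,"linear": [-0.4,0,0],"rotation": [0,0,0]},{"claw": 1,"linear": [-0.5,0,0],"rotation": [0,0,0]},{"claw": 1,"linear": [-0.6,0,0],"rotation": [0,0,0]},{"claw": 1,"linear": [-0.7,0,-0.4],"rotation": [0,0,0]},{"claw": 1,"linear": [-0.2,0.3,-0.8],"rotation": [0,0,0]},{"claw": 1,"linear": [0,0.8,-0.8],"rotation": [0,0,0]},{"claw": 1,"linear": [0,0.8,-0.8],"rotation": [0,0,0]},{"claw": 1,"linear": [0,0.8,-0.7],"rotation": [0,0,0]},{"claw": 1,"linear": [0,0.8,-0.2],"rotation": [0,0,0]},{"claw": 1,"linear": [0,0.4,0],"rotation": [0,0,0]}])

```text
time: 9.17
position: [0.5472, 0.2416, 0.207]
tool_rot: [0.01, 1.557, -0.005]
ft_force: [0.4, 0.6, -1.6]
grip_width: 0.678
```

```bash
python3 - <<'E'
from h import *
st();go([.5435,.254,.1595])
E
```

```text
9.17 [0.5472 0.2416 0.207 ] x [ 0.014  0.003 -1.   ] z [ 1.    -0.01   0.014] F [ 0.4  0.6 -1.6] g 0.678 q [-0.73  0.21  0.3   1.63 -0.06  1.3  -0.42]
total lin [ 1.9   0.49 -0.18] rot [-0.006  0.009 -0.002] world d mm [ -3.7  12.4 -47.5] F [ 0.4  0.6 -1.6] g 0.678 t 9.2
```

Emit:
play_rows(targets=[{"claw": 1,"linear": [0.4,0.45,-0.18],"rotation": [-0.006,0.009,-0.002]},{"claw": 1,"linear": [0.5,0,0],"rotation": [0,0,0]},{"claw": 1,"linear": [0.4,0,0],"rotation": [0,0,0]},{"claw": 1,"linear": [0.2,0,0],"rotation": [0,0,0]},{"claw": 1,"linear": [0,0,0],"rotation": [0,0,0]}])

```text
time: 9.58
position: [0.5444, 0.2538, 0.167]
tool_rot: [-0.002, 1.57, 0.001]
ft_force: [-0.0, 0.5, -1.7]
grip_width: 0.679
```

```bash
python3 - <<'E'
from h import *
st();go([.5435,.254,.1605])
E
```

```text
9.58 [0.5444 0.2538 0.167 ] x [ 0.    -0.001 -1.   ] z [1.    0.002 0.   ] F [-0.   0.5 -1.7] g 0.679 q [-0.73  0.25  0.29  1.66 -0.08  1.24 -0.42]
total lin [ 0.26  0.01 -0.04] rot [0.001 0.    0.001] world d mm [-0.9  0.2 -6.5] F [-0.   0.5 -1.7] g 0.679 t 9.6
```

Emit:
play_rows(targets=[{"claw": 1,"linear": [0.14,0,-0.04],"rotation": [0,0,0]},{"claw": 1,"linear": [0.13,0,0],"rotation": [0,0,0]},{"claw": 1,"linear": [0,0,0],"rotation": [0,0,0]},{"claw": 1,"linear": [0,0,0],"rotation": [0,0,0]}])

```text
time: 9.92
position: [0.5446, 0.2502, 0.1607]
tool_rot: [0.002, 1.572, -0.005]
ft_force: [-0.1, -0.5, -0.7]
grip_width: 0.678
```

Emit:
play_rows(targets=[{"claw": 0,"linear": [0,0,0],"rotation": [0,0,0]},{"claw": 0,"linear": [0,0,0],"rotation": [0,0,0]},{"claw": 0,"linear": [0,0,0],"rotation": [0,0,0]},{"claw": 0,"linear": [0,0,0],"rotation": [0,0,0]},{"claw": 0,"linear": [0,0,0],"rotation": [0,0,0]},{"claw": 0,"linear": [-0.4,0,0],"rotation": [0,0,0]},{"claw": 0,"linear": [-0.6,0,0],"rotation": [0,0,0]},{"claw": 0,"linear": [-0.6,0,0],"rotation": [0,0,0]},{"claw": 0,"linear": [-0.3,-0.6,0.4],"rotation": [0,0,0]}])

```text
time: 10.67
position: [0.5525, 0.2372, 0.2098]
tool_rot: [-0.001, 1.575, -0.002]
ft_force: [-0.6, 0.9, -0.9]
grip_width: 0.994
```

Emit:
play_rows(targets=[{"claw": 0,"linear": [0,-1,0.6],"rotation": [0,0,0]},{"claw": 0,"linear": [0,-1,0.6],"rotation": [0,0,0]},{"claw": 0,"linear": [0,-1,0.6],"rotation": [0,0,0]},{"claw": 0,"linear": [0,-1,0.6],"rotation": [0,0,0]},{"claw": 0,"linear": [0,-1,0.6],"rotation": [0,0,0]},{"claw": 0,"linear": [0,-1,0.6],"rotation": [0,0,0]},{"claw": 0,"linear": [0,-0.8,0.2],"rotation": [0,0,0]},{"claw": 0,"linear": [0,0,0],"rotation": [0,0,0]}])

```text
time: 11.33
position: [0.6558, 0.0612, 0.2211]
tool_rot: [-0.003, 1.561, 0.005]
ft_force: [-0.5, -1.2, 0.7]
grip_width: 0.998
```

```bash
python3 - <<'E'
from h import *
st();go([.6515,.0563,.133])
im=show('top','pics/t3.png',(120,95,340,170),2.35)
show('side','pics/s3.png',(40,120,320,180),2.5)
E
```

```text
11.33 [0.6558 0.0612 0.2211] x [ 0.009  0.002 -1.   ] z [1.    0.005 0.009] F [-0.5 -1.2  0.7] g 0.998 q [-0.45  0.34  0.42  1.45 -0.14  1.36 -0.03]
total lin [ 3.52 -0.2  -0.2 ] rot [ 0.003  0.006 -0.001] world d mm [ -4.3  -4.9 -88.1] F [-0.5 -1.2  0.7] g 0.998 t 11.3
```

View pics/s3.png

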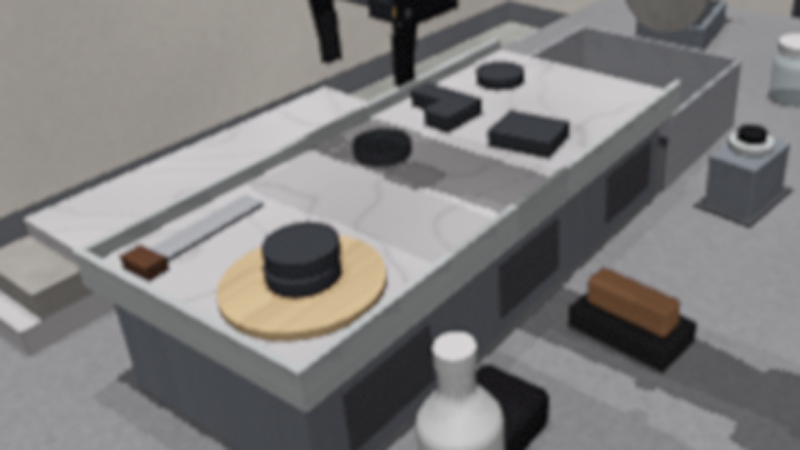

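Two discs sit neatly stacked on the plate; the third stands free under the gripper.

Emit:
play_rows(targets=[{"claw": 0,"linear": [0.6,-0.2,-0.2],"rotation": [0.003,0.006,-0.001]},{"claw": 0,"linear": [0.8,-0.1,0],"rotation": [0,0,0]},{"claw": 0,"linear": [0.8,-0.1,0],"rotation": [0,0,0]},{"claw": 0,"linear": [0.7,-0.1,0],"rotation": [0,0,0]},{"claw": 0,"linear": [0.3,0,0],"rotation": [0,0,0]},{"claw": 0,"linear": [0,0,0],"rotation": [0,0,0]}])

```text
time: 11.93
position: [0.6455, 0.0669, 0.1356]
tool_rot: [-0.007, 1.575, 0.024]
ft_force: [0.5, 0.1, -0.1]
grip_width: 1.003
```

```bash
python3 - <<'E'
from h import *
st();go([.6515,.0563,.133])
E
```

```text
11.93 [0.6455 0.0669 0.1356] x [-0.005  0.011 -1.   ] z [ 1.     0.02  -0.004] F [ 0.5  0.1 -0.1] g 1.003 q [-0.45  0.39  0.4   1.57 -0.17  1.22  0.  ]
total lin [ 0.1  -0.43  0.23] rot [ 0.013 -0.003 -0.007] world d mm [  6.  -10.6  -2.6] F [ 0.5  0.1 -0.1] g 1.003 t 11.9
```

Emit:
play_rows(newtons=40, targets=[{"claw": 0,"linear": [0.04,-0.43,0.24],"rotation": [0.013,-0.003,-0.007]},{"claw": 0,"linear": [0,0,0],"rotation": [0,0,0]}])

```text
time: 12.1
position: [0.6511, 0.0582, 0.134]
tool_rot: [-0.002, 1.572, 0.001]
ft_force: [-0.6, -1.0, 0.3]
grip_width: 0.999
```

```bash
python3 - <<'E'
from h import *
go([.6515,.0563,.133])
E
```

```text
total lin [ 0.04 -0.08  0.02] rot [ 0.001 -0.001  0.   ] world d mm [ 0.4 -1.9 -1. ] F [-0.6 -1.   0.3] g 0.999 t 12.1
```

Emit:
play_rows(targets=[{"claw": 0,"linear": [0.03,-0.08,0.02],"rotation": [0,0,0]},{"claw": 0,"linear": [0,0,0],"rotation": [0,0,0]},{"claw": 1,"linear": [0,0,0],"rotation": [0,0,0]},{"claw": 1,"linear": [0,0,0],"rotation": [0,0,0]},{"claw": 1,"linear": [0,0,0],"rotation": [0,0,0]},{"claw": 1,"linear": [0,0,0],"rotation": [0,0,0]},{"claw": 1,"linear": [0,0,0],"rotation": [0,0,0]},{"claw": 1,"linear": [0,0,0],"rotation": [0,0,0]},{"claw": 1,"linear": [0,0,0],"rotation": [0,0,0]}])

```text
time: 12.85
position: [0.6544, 0.0565, 0.1377]
tool_rot: [-0.0, 1.565, 0.002]
ft_force: [-0.1, 0.8, -0.3]
grip_width: 0.672
```

Emit:
play_rows(targets=[{"claw": 1,"linear": [-0.4,0,0],"rotation": [0,0,0]},{"claw": 1,"linear": [-0.6,0,0],"rotation": [0,0,0]},{"claw": 1,"linear": [-0.8,0,0],"rotation": [0,0,0]},{"claw": 1,"linear": [-0.9,0.3,-0.4],"rotation": [0,0,0]},{"claw": 1,"linear": [-0.3,0.9,-0.6],"rotation": [0,0,0]},{"claw": 1,"linear": [0,0.9,-0.6],"rotation": [0,0,0]},{"claw": 1,"linear": [0,0.9,-0.6],"rotation": [0,0,0]},{"claw": 1,"linear": [0,0.9,-0.6],"rotation": [0,0,0]},{"claw": 1,"linear": [0,0.9,-0.6],"rotation": [0,0,0]},{"claw": 1,"linear": [0,0.6,-0.2],"rotation": [0,0,0]}])

```text
time: 13.68
position: [0.562, 0.1886, 0.2198]
tool_rot: [0.008, 1.565, -0.012]
ft_force: [-0.1, 0.9, -1.8]
grip_width: 0.677
```

```bash
python3 - <<'E'
from h import *
st();go([.5445,.2525,.1765])
E
```

```text
13.68 [0.562  0.1886 0.2198] x [ 0.006 -0.002 -1.   ] z [ 1.    -0.013  0.006] F [-0.1  0.9 -1.8] g 0.677 q [-0.67  0.2   0.34  1.62 -0.06  1.33 -0.33]
total lin [ 1.72  2.55 -0.74] rot [-0.008  0.004  0.002] world d mm [-17.5  63.9 -43.3] F [-0.1  0.9 -1.8] g 0.677 t 13.7
```

Emit:
play_rows(targets=[{"claw": 1,"linear": [0,0.8,-0.3],"rotation": [-0.008,0.004,0.002]},{"claw": 1,"linear": [0,0.8,-0.3],"rotation": [0,0,0]},{"claw": 1,"linear": [0.2,0.7,-0.1],"rotation": [0,0,0]},{"claw": 1,"linear": [0.3,0.2,0],"rotation": [0,0,0]},{"claw": 1,"linear": [0.4,0,0],"rotation": [0,0,0]},{"claw": 1,"linear": [0.2,0,0],"rotation": [0,0,0]},{"claw": 1,"linear": [0,0,0],"rotation": [0,0,0]}])

```text
time: 14.27
position: [0.5413, 0.2598, 0.1929]
tool_rot: [-0.004, 1.571, 0.01]
ft_force: [-0.0, 0.1, -0.9]
grip_width: 0.676
```

```bash
python3 - <<'E'
from h import *
st();go([.5445,.2525,.1795])
E
```

```text
14.27 [0.5413 0.2598 0.1929] x [-0.001  0.004 -1.   ] z [ 1.     0.009 -0.001] F [-0.   0.1 -0.9] g 0.676 q [-0.74  0.23  0.29  1.63 -0.07  1.29 -0.42]
total lin [ 0.54 -0.3   0.13] rot [ 0.006 -0.    -0.002] world d mm [  3.2  -7.3 -13.4] F [-0.   0.1 -0.9] g 0.676 t 14.3
```

Emit:
play_rows(targets=[{"claw": 1,"linear": [0.1,-0.28,0.13],"rotation": [0.006,0,-0.002]},{"claw": 1,"linear": [0.2,0,0],"rotation": [0,0,0]},{"claw": 1,"linear": [0.1,0,0],"rotation": [0,0,0]},{"claw": 1,"linear": [0,0,0],"rotation": [0,0,0]}])

```text
time: 14.6
position: [0.5466, 0.2463, 0.1811]
tool_rot: [0.005, 1.572, -0.009]
ft_force: [-0.0, -0.5, -0.8]
grip_width: 0.669
```

```bash
python3 - <<'E'
from h import *
st();go([.5445,.2525,.1795])
E
```

```text
14.6 [0.5466 0.2463 0.1811] x [-0.001 -0.003 -1.   ] z [ 1.    -0.009 -0.001] F [-0.  -0.5 -0.8] g 0.669 q [-0.73  0.24  0.3   1.65 -0.07  1.27 -0.42]
total lin [ 0.06  0.25 -0.09] rot [-0.006 -0.001  0.002] world d mm [-2.1  6.2 -1.6] F [-0.  -0.5 -0.8] g 0.669 t 14.6
```

Emit:
play_rows(targets=[{"claw": 1,"linear": [0,0.2,-0.06],"rotation": [-0.003,0,0]},{"claw": 1,"linear": [0,0,0],"rotation": [0,0,0]},{"claw": 1,"linear": [0,0,0],"rotation": [0,0,0]}])

```text
time: 14.85
position: [0.5458, 0.2503, 0.1814]
tool_rot: [0.003, 1.572, -0.007]
ft_force: [1.1, -0.3, -1.4]
grip_width: 0.677
```

```bash
python3 - <<'E'
from h import *
st();go([.5445,.2525,.1795])
E
```

```text
14.85 [0.5458 0.2503 0.1814] x [-0.001 -0.003 -1.   ] z [ 1.    -0.006 -0.001] F [ 1.1 -0.3 -1.4] g 0.677 q [-0.73  0.24  0.3   1.65 -0.07  1.27 -0.42]
total lin [ 0.07  0.09 -0.05] rot [-0.004 -0.001  0.002] world d mm [-1.3  2.2 -1.9] F [ 1.1 -0.3 -1.4] g 0.677 t 14.8
```

Emit:
play_rows(targets=[{"claw": 1,"linear": [0,0.1,-0.05],"rotation": [0,0,0]},{"claw": 1,"linear": [0.08,0,0],"rotation": [0,0,0]},{"claw": 1,"linear": [0,0,0],"rotation": [0,0,0]}])

```text
time: 15.1
position: [0.5446, 0.2541, 0.1801]
tool_rot: [0.003, 1.57, -0.005]
ft_force: [0.3, -0.4, -1.1]
grip_width: 0.678
```

Emit:
play_rows(targets=[{"claw": 1,"linear": [0.08,0,0],"rotation": [0,0,0]},{"claw": 1,"linear": [0,0,0],"rotation": [0,0,0]}])

```text
time: 15.27
position: [0.545, 0.2547, 0.1803]
tool_rot: [0.003, 1.569, -0.004]
ft_force: [0.6, -0.4, -1.5]
grip_width: 0.677
```

Emit:
play_rows(targets=[{"claw": 1,"linear": [0.12,0,0],"rotation": [0,0,0]},{"claw": 1,"linear": [0.06,0,0],"rotation": [0,0,0]},{"claw": 1,"linear": [0,0,0],"rotation": [0,0,0]}])

```text
time: 15.52
position: [0.5455, 0.255, 0.1801]
tool_rot: [0.005, 1.566, -0.002]
ft_force: [-0.0, 0.5, -1.1]
grip_width: 0.674
```

Emit:
play_rows(targets=[{"claw": 1,"linear": [0.2,0,0],"rotation": [0,0,0]},{"claw": 1,"linear": [0,0,0],"rotation": [0,0,0]}])

```text
time: 15.68
position: [0.5465, 0.2555, 0.1809]
tool_rot: [0.007, 1.563, 0.001]
ft_force: [-0.4, 1.2, -2.0]
grip_width: 0.677
```

```bash
python3 - <<'E'
from h import *
st();go([.5445,.2525,.1765])
show('side','pics/s4.png',(60,60,280,210),2.8)
E
```

```text
15.68 [0.5465 0.2555 0.1809] x [ 0.007  0.005 -1.   ] z [ 1.    -0.004  0.007] F [-0.4  1.2 -2. ] g 0.677 q [-0.73  0.24  0.3   1.65 -0.07  1.25 -0.43]
total lin [ 0.17 -0.12 -0.08] rot [-0.003  0.005 -0.003] world d mm [-2.  -3.  -4.4] F [-0.4  1.2 -2. ] g 0.677 t 15.7
```

View pics/s4.png

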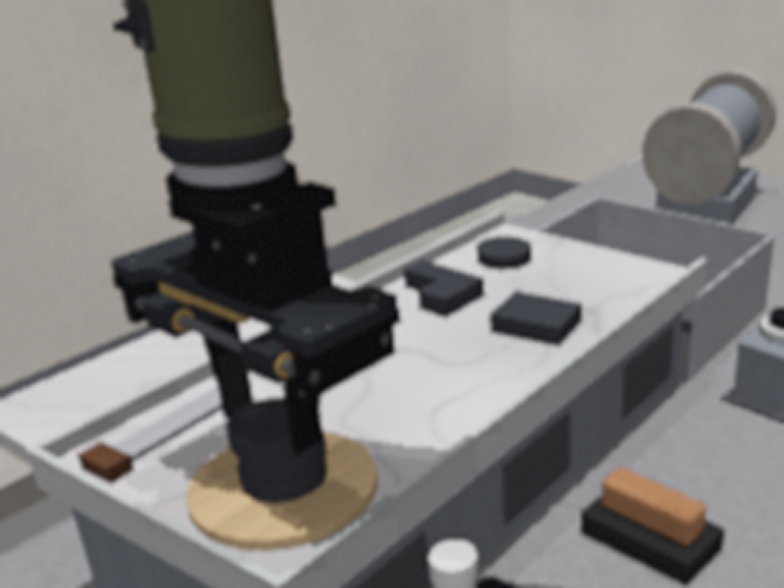

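Emit:
play_rows(targets=[{"claw": 1,"linear": [-0.1,-0.12,-0.07],"rotation": [-0.003,0.005,-0.003]},{"claw": 1,"linear": [0,0,0],"rotation": [0,0,0]},{"claw": 1,"linear": [0,0,0],"rotation": [0,0,0]}])

```text
time: 15.98
position: [0.5444, 0.2522, 0.1817]
tool_rot: [-0.002, 1.572, 0.0]
ft_force: [0.2, -0.2, -1.8]
grip_width: 0.674
```

Emit:
play_rows(targets=[{"claw": 1,"linear": [0.12,0,0],"rotation": [0,0,0]},{"claw": 1,"linear": [0,0,0],"rotation": [0,0,0]},{"claw": 0,"linear": [0,0,0],"rotation": [0,0,0]},{"claw": 0,"linear": [0,0,0],"rotation": [0,0,0]},{"claw": 0,"linear": [0,0,0],"rotation": [0,0,0]},{"claw": 0,"linear": [0,0,0],"rotation": [0,0,0]},{"claw": 0,"linear": [0,0,0],"rotation": [0,0,0]},{"claw": 0,"linear": [-0.4,0,0],"rotation": [0,0,0]},{"claw": 0,"linear": [-0.6,0,0],"rotation": [0,0,0]},{"claw": 0,"linear": [-0.8,0,0],"rotation": [0,0,0]}])

```text
time: 16.82
position: [0.5417, 0.251, 0.2196]
tool_rot: [-0.006, 1.582, -0.004]
ft_force: [0.5, 0.3, 0.6]
grip_width: 1.0
```

Emit:
play_rows(targets=[{"claw": 0,"linear": [-0.2,-1,0],"rotation": [0,0,0]},{"claw": 0,"linear": [0,-1,0.2],"rotation": [0,0,0]},{"claw": 0,"linear": [0,-1,0.2],"rotation": [0,0,0]},{"claw": 0,"linear": [0,-1,0.2],"rotation": [0,0,0]},{"claw": 0,"linear": [0,-1,0.2],"rotation": [0,0,0]},{"claw": 0,"linear": [0,-1,0.2],"rotation": [0,0,0]},{"claw": 0,"linear": [0,-1,0.2],"rotation": [0,0,0]},{"claw": 0,"linear": [0,-1,0.2],"rotation": [0,0,0]},{"claw": 0,"linear": [0,-1,0.2],"rotation": [0,0,0]},{"claw": 0,"linear": [0,-1,0.2],"rotation": [0,0,0]}])

```text
time: 17.65
position: [0.5931, 0.0027, 0.2389]
tool_rot: [-0.011, 1.566, 0.018]
ft_force: [-0.1, 0.1, -0.8]
grip_width: 1.0
```

Emit:
play_rows(targets=[{"claw": 0,"linear": [0,-1,0.4],"rotation": [0,0,0]},{"claw": 0,"linear": [0,-1,0.4],"rotation": [0,0,0]},{"claw": 0,"linear": [0,-1,0.4],"rotation": [0,0,0]},{"claw": 0,"linear": [0,-1,0.4],"rotation": [0,0,0]},{"claw": 0,"linear": [0,-0.6,0.4],"rotation": [0,0,0]},{"claw": 0,"linear": [0,0,0],"rotation": [0,0,0]}])

```text
time: 18.15
position: [0.6475, -0.1249, 0.2444]
tool_rot: [-0.008, 1.56, 0.01]
ft_force: [-0.8, 0.5, 0.3]
grip_width: 0.999
```

```bash
python3 - <<'E'
from h import *
st();go([.6665,-.157,.133])
im=show('top','pics/t5.png',(120,95,340,170),2.35)
im=show('side','pics/s5.png',(90,180,130,100),6)
E
```

```text
18.15 [ 0.6475 -0.1249  0.2444] x [ 0.01   0.001 -1.   ] z [1.    0.011 0.01 ] F [-0.8  0.5  0.3] g 0.999 q [-0.26  0.35  0.54  1.42 -0.18  1.41  0.29]
total lin [ 4.46 -1.3   0.7 ] rot [ 0.007  0.007 -0.001] world d mm [  19.   -32.1 -111.4] F [-0.8  0.5  0.3] g 0.999 t 18.1
```

View pics/t5.png

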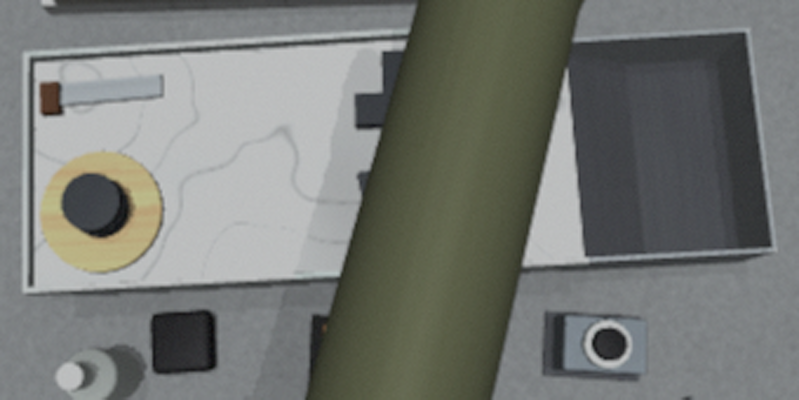

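Three discs are piled on the plate (top near px (160,181)), leaning towards the upper left through perspective. I'll check that numerically while continuing to disc 4.

Emit:
play_rows(targets=[{"claw": 0,"linear": [0.8,-0.9,0.6],"rotation": [0.007,0.007,-0.001]},{"claw": 0,"linear": [0.8,-0.5,0.3],"rotation": [0,0,0]},{"claw": 0,"linear": [0.8,-0.2,0],"rotation": [0,0,0]},{"claw": 0,"linear": [0.8,-0.1,0],"rotation": [0,0,0]},{"claw": 0,"linear": [0.5,-0.1,0],"rotation": [0,0,0]},{"claw": 0,"linear": [0,0,0],"rotation": [0,0,0]}])

```text
time: 18.75
position: [0.6728, -0.1531, 0.1526]
tool_rot: [-0.005, 1.567, 0.023]
ft_force: [-0.3, 0.4, -0.2]
grip_width: 1.001
```

```bash
python3 - <<'E'
from h import *
st();go([.6665,-.157,.133])
im=get_image('top');cv2.imwrite('pics/t6.png',im)
g=cv2.cvtColor(im,6)[155:205,140:185]
b=(g<75).astype(np.uint8);k=max(cv2.findContours(b,0,1)[0],key=cv2.contourArea);m=cv2.moments(k)
u=[140+m['m10']/m['m00'],155+m['m01']/m['m00']];print(u,m['m00'],disc_fit(u,.14,.048),p2w('top',[(160,181.4)],.188))
E
```

```text
18.75 [ 0.6728 -0.1531  0.1526] x [ 0.003  0.012 -1.   ] z [1.    0.018 0.004] F [-0.3  0.4 -0.2] g 1.001 q [-0.18  0.48  0.52  1.45 -0.25  1.28  0.38]
total lin [ 0.78 -0.16 -0.26] rot [ 0.011  0.002 -0.007] world d mm [ -6.3  -3.9 -19.6] F [-0.3  0.4 -0.2] g 1.001 t 18.8
[160.59158878504672, 181.93457943925233] 535.0 (array([0.54491146, 0.25163174]), 644.0736451112898) [[0.54223676 0.24663467]]
```

Emit:
play_rows(targets=[{"claw": 0,"linear": [0.35,-0.14,-0.24],"rotation": [0.011,0.002,-0.007]},{"claw": 0,"linear": [0.35,-0.05,0],"rotation": [0,0,0]},{"claw": 0,"linear": [0,0,0],"rotation": [0,0,0]},{"claw": 0,"linear": [0,0,0],"rotation": [0,0,0]}])

```text
time: 19.13
position: [0.6703, -0.1527, 0.1409]
tool_rot: [-0.003, 1.562, 0.008]
ft_force: [-0.1, 0.5, -0.2]
grip_width: 0.997
```

```bash
python3 - <<'E'
from h import *
st();go([.6665,-.157,.133])
E
```

```text
19.13 [ 0.6703 -0.1527  0.1409] x [ 0.009  0.003 -1.   ] z [1.    0.007 0.009] F [-0.1  0.5 -0.2] g 0.997 q [-0.19  0.47  0.52  1.48 -0.25  1.25  0.36]
total lin [ 0.32 -0.17 -0.16] rot [ 0.005  0.006 -0.002] world d mm [-3.8 -4.3 -7.9] F [-0.1  0.5 -0.2] g 0.997 t 19.1
```

Emit:
play_rows(targets=[{"claw": 0,"linear": [0.3,-0.17,-0.16],"rotation": [0.005,0.006,-0.002]},{"claw": 0,"linear": [0,0,0],"rotation": [0,0,0]},{"claw": 0,"linear": [0,0,0],"rotation": [0,0,0]}])

```text
time: 19.38
position: [0.6679, -0.1564, 0.1355]
tool_rot: [-0.0, 1.568, 0.001]
ft_force: [0.6, 0.4, 0.1]
grip_width: 0.998
```

```bash
python3 - <<'E'
from h import *
st();go([.6665,-.157,.133])
E
```

```text
19.38 [ 0.6679 -0.1564  0.1355] x [ 0.003  0.    -1.   ] z [1.    0.001 0.003] F [0.6 0.4 0.1] g 0.998 q [-0.19  0.48  0.52  1.48 -0.25  1.25  0.36]
total lin [ 0.1  -0.02 -0.06] rot [ 0.     0.002 -0.   ] world d mm [-1.4 -0.6 -2.5] F [0.6 0.4 0.1] g 0.998 t 19.4
```

Emit:
play_rows(newtons=50, targets=[{"claw": 0,"linear": [0.12,-0.02,-0.05],"rotation": [0,0,0]},{"claw": 0,"linear": [0,0,0],"rotation": [0,0,0]},{"claw": 1,"linear": [0,0,0],"rotation": [0,0,0]},{"claw": 1,"linear": [0,0,0],"rotation": [0,0,0]},{"claw": 1,"linear": [0,0,0],"rotation": [0,0,0]},{"claw": 1,"linear": [0,0,0],"rotation": [0,0,0]},{"claw": 1,"linear": [0,0,0],"rotation": [0,0,0]},{"claw": 1,"linear": [0,0,0],"rotation": [0,0,0]},{"claw": 1,"linear": [0,0,0],"rotation": [0,0,0]}])

```text
time: 20.13
position: [0.667, -0.1577, 0.1329]
tool_rot: [0.0, 1.567, 0.0]
ft_force: [0.6, -0.3, 0.1]
grip_width: 0.678
```

Emit:
play_rows(targets=[{"claw": 1,"linear": [-0.5,0,0],"rotation": [0,0,0]},{"claw": 1,"linear": [-0.8,0,0],"rotation": [0,0,0]},{"claw": 1,"linear": [-0.8,0,0],"rotation": [0,0,0]},{"claw": 1,"linear": [-0.8,0.3,0],"rotation": [0,0,0]},{"claw": 1,"linear": [-0.8,0.8,-0.3],"rotation": [0,0,0]},{"claw": 1,"linear": [0,1,-0.3],"rotation": [0,0,0]},{"claw": 1,"linear": [0,1,-0.3],"rotation": [0,0,0]},{"claw": 1,"linear": [0,1,-0.3],"rotation": [0,0,0]},{"claw": 1,"linear": [0,1,-0.3],"rotation": [0,0,0]},{"claw": 1,"linear": [0,1,-0.3],"rotation": [0,0,0]}])

```text
time: 20.97
position: [0.62, -0.0106, 0.2358]
tool_rot: [0.009, 1.566, -0.018]
ft_force: [1.1, 0.2, -0.7]
grip_width: 0.675
```

Emit:
play_rows(targets=[{"claw": 1,"linear": [0,1,-0.3],"rotation": [0,0,0]},{"claw": 1,"linear": [0,1,-0.3],"rotation": [0,0,0]},{"claw": 1,"linear": [0,1,-0.3],"rotation": [0,0,0]},{"claw": 1,"linear": [0,1,-0.3],"rotation": [0,0,0]},{"claw": 1,"linear": [0,1,-0.3],"rotation": [0,0,0]},{"claw": 1,"linear": [0,1,-0.3],"rotation": [0,0,0]},{"claw": 1,"linear": [0,1,-0.3],"rotation": [0,0,0]},{"claw": 1,"linear": [0,0,0],"rotation": [0,0,0]}])

```text
time: 21.63
position: [0.5649, 0.18, 0.2428]
tool_rot: [0.01, 1.561, -0.008]
ft_force: [0.5, 0.8, -1.5]
grip_width: 0.678
```

```bash
python3 - <<'E'
from h import *
st();go([.5445,.2520,.1925])
E
```

```text
21.63 [0.5649 0.18   0.2428] x [ 0.009  0.001 -1.   ] z [ 1.    -0.011  0.009] F [ 0.5  0.8 -1.5] g 0.678 q [-0.68  0.19  0.38  1.59 -0.07  1.37 -0.31]
total lin [ 2.01  2.87 -0.87] rot [-0.007  0.006 -0.001] world d mm [-20.4  72.  -50.3] F [ 0.5  0.8 -1.5] g 0.678 t 21.6
```

Emit:
play_rows(targets=[{"claw": 1,"linear": [0,0.9,-0.4],"rotation": [-0.007,0.006,-0.001]},{"claw": 1,"linear": [0,0.9,-0.3],"rotation": [0,0,0]},{"claw": 1,"linear": [0,0.6,-0.1],"rotation": [0,0,0]},{"claw": 1,"linear": [0.4,0.2,0],"rotation": [0,0,0]},{"claw": 1,"linear": [0.4,0,0],"rotation": [0,0,0]},{"claw": 1,"linear": [0.4,0,0],"rotation": [0,0,0]},{"claw": 1,"linear": [0.2,0,0],"rotation": [0,0,0]},{"claw": 1,"linear": [0,0,0],"rotation": [0,0,0]}])

```text
time: 22.3
position: [0.5449, 0.2445, 0.2082]
tool_rot: [-0.0, 1.569, -0.002]
ft_force: [-0.2, -0.1, -1.0]
grip_width: 0.675
```

```bash
python3 - <<'E'
from h import *
st();go([.5445,.2520,.192])
E
```

```text
22.3 [0.5449 0.2445 0.2082] x [ 0.002 -0.002 -1.   ] z [ 1.    -0.001  0.002] F [-0.2 -0.1 -1. ] g 0.675 q [-0.76  0.22  0.34  1.62 -0.07  1.31 -0.41]
total lin [ 0.65  0.3  -0.02] rot [-0.001  0.001  0.001] world d mm [ -0.4   7.5 -16.2] F [-0.2 -0.1 -1. ] g 0.675 t 22.3
```

Emit:
play_rows(targets=[{"claw": 1,"linear": [0.1,0.26,0],"rotation": [0,0,0]},{"claw": 1,"linear": [0.2,0,0],"rotation": [0,0,0]},{"claw": 1,"linear": [0.2,0,0],"rotation": [0,0,0]},{"claw": 1,"linear": [0,0,0],"rotation": [0,0,0]},{"claw": 1,"linear": [0,0,0],"rotation": [0,0,0]}])

```text
time: 22.72
position: [0.5462, 0.2473, 0.1937]
tool_rot: [0.003, 1.569, -0.009]
ft_force: [-0.0, 0.8, -0.8]
grip_width: 0.674
```

```bash
python3 - <<'E'
from h import *
st();go([.5445,.2520,.191])
E
```

```text
22.72 [0.5462 0.2473 0.1937] x [ 0.002 -0.004 -1.   ] z [ 1.    -0.007  0.002] F [-0.   0.8 -0.8] g 0.674 q [-0.76  0.23  0.33  1.63 -0.07  1.29 -0.42]
total lin [ 0.11  0.19 -0.07] rot [-0.005  0.001  0.002] world d mm [-1.7  4.7 -2.7] F [-0.   0.8 -0.8] g 0.674 t 22.7
```

Emit:
play_rows(targets=[{"claw": 1,"linear": [0,0.17,-0.07],"rotation": [-0.005,0.001,0.002]},{"claw": 1,"linear": [0,0,0],"rotation": [0,0,0]},{"claw": 1,"linear": [0,0,0],"rotation": [0,0,0]}])

```text
time: 22.97
position: [0.5447, 0.2517, 0.1941]
tool_rot: [-0.001, 1.57, 0.001]
ft_force: [0.6, -0.6, -0.3]
grip_width: 0.679
```

Emit:
play_rows(targets=[{"claw": 1,"linear": [0.12,0,0],"rotation": [0,0,0]},{"claw": 1,"linear": [0,0,0],"rotation": [0,0,0]}])

```text
time: 23.13
position: [0.5448, 0.2522, 0.1915]
tool_rot: [-0.001, 1.569, 0.002]
ft_force: [-0.6, -0.6, -0.9]
grip_width: 0.675
```

Position is good; releasing and backing up. Then I'll stand off to the side to inspect.

Emit:
play_rows(targets=[{"claw": 0,"linear": [0,0,0],"rotation": [0,0,0]},{"claw": 0,"linear": [0,0,0],"rotation": [0,0,0]},{"claw": 0,"linear": [0,0,0],"rotation": [0,0,0]},{"claw": 0,"linear": [0,0,0],"rotation": [0,0,0]},{"claw": 0,"linear": [0,0,0],"rotation": [0,0,0]},{"claw": 0,"linear": [-0.4,0,0],"rotation": [0,0,0]},{"claw": 0,"linear": [-0.7,0,0],"rotation": [0,0,0]},{"claw": 0,"linear": [-0.9,0,0],"rotation": [0,0,0]},{"claw": 0.4,"linear": [0,-0.8,0],"rotation": [0,0,0]},{"claw": 0.4,"linear": [0,-1,0],"rotation": [0,0,0]}])

```text
time: 23.97
position: [0.544, 0.213, 0.2465]
tool_rot: [-0.006, 1.568, 0.012]
ft_force: [0.2, -0.7, -1.2]
grip_width: 0.92
```

Emit:
play_rows(targets=[{"claw": 0.5,"linear": [0,-1,0],"rotation": [0,0,0]},{"claw": 0.5,"linear": [0,-1,0],"rotation": [0,0,0]},{"claw": 0.5,"linear": [0,-1,0],"rotation": [0,0,0]},{"claw": 0.5,"linear": [0,-1,0],"rotation": [0,0,0]},{"claw": 0.5,"linear": [0,-1,0],"rotation": [0,0,0]},{"claw": 0.5,"linear": [0,-0.6,0],"rotation": [0,0,0]},{"claw": 0.5,"linear": [0,0,0],"rotation": [0,0,0]}])

```text
time: 24.55
position: [0.5478, 0.0621, 0.255]
tool_rot: [0.0, 1.558, 0.01]
ft_force: [-0.2, -0.4, 0.7]
grip_width: 0.51
```

```bash
python3 - <<'E'
from h import *
st()
a=show('top','pics/t7.png',(120,95,340,170),2.35);cv2.imwrite('pics/t7raw.png',a)
b=get_image('side')
A=cv2.resize(a[95:265,120:460],(800,400),interpolation=2);B=cv2.resize(b[110:300,40:420],(400,200),interpolation=2)
cv2.imwrite('pics/m7.png',np.vstack([A,np.hstack([B,cv2.resize(b[190:265,90:240],(400,200),interpolation=2)])]))
rep(a)
g=cv2.cvtColor(a,6)[155:205,140:185]
bb=(g<75).astype(np.uint8);k=max(cv2.findContours(bb,0,1)[0],key=cv2.contourArea);m=cv2.moments(k)
u=[140+m['m10']/m['m00'],155+m['m01']/m['m00']];print(u,m['m00'],disc_fit(u,.14,.064))
E
```

```text
24.55 [0.5478 0.0621 0.255 ] x [ 0.013  0.007 -1.   ] z [1.    0.006 0.013] F [-0.2 -0.4  0.7] g 0.51 q [-0.59  0.08  0.46  1.68 -0.04  1.38 -0.12]
[162.9 182.5] area 775.5 cen [0.5473 0.2524] rect [532.4 255.3] [126.9  80.5] 3.3
[141.4 137. ] area 81.0 cen [0.6647 0.3099] rect [665.1 307.7] [34.  20.3] 1.9
[284.8 135.5] area 454.0 cen [ 0.6588 -0.0506] rect [665.1 -46.2] [54.4 82.1] 88.9
[240.2 167. ] area 1282.0 cen [0.5817 0.061 ] rect [593.2  64.5] [237.5  52.7] 0.3
[162.40728328865058, 181.44995531724754] 746.0 (array([0.54421019, 0.24430864]), 712.7158446824178)
```

View pics/m7.png

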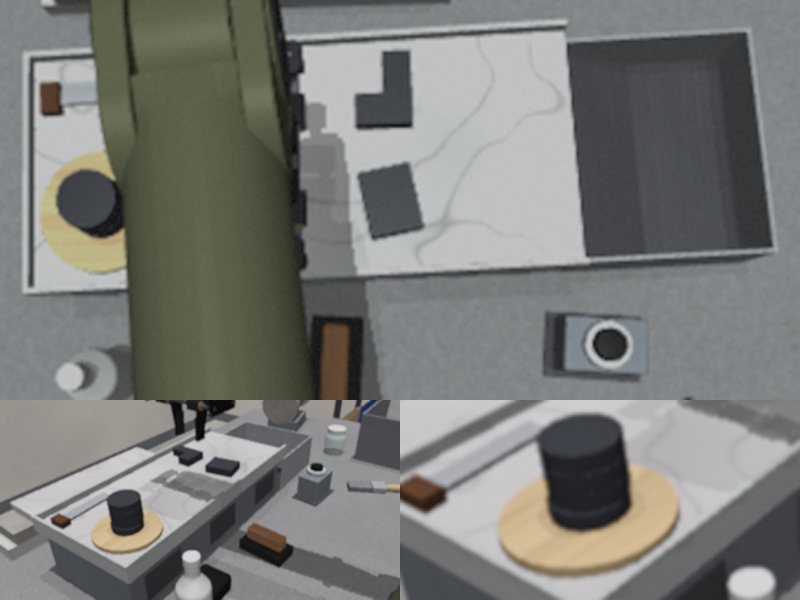

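Four discs form an upright pile on the plate, and both offcuts are unmoved (L near px (285,136), block near (286,180)). Next I push the block with half-open fingers from its +y side.

Emit:
play_rows(targets=[{"claw": 0.5,"linear": [0.6,-0.6,-0.1],"rotation": [0.005,0.008,0]},{"claw": 0.5,"linear": [0.8,-0.7,-0.1],"rotation": [0,0,0]},{"claw": 0.5,"linear": [0.8,-0.5,0],"rotation": [0,0,0]},{"claw": 0.5,"linear": [0.8,-0.2,0],"rotation": [0,0,0]},{"claw": 0.5,"linear": [0.8,0,0],"rotation": [0,0,0]},{"claw": 0.5,"linear": [0.3,0,0],"rotation": [0,0,0]},{"claw": 0.5,"linear": [0,0,0],"rotation": [0,0,0]}])

```text
time: 25.23
position: [0.542, 0.0226, 0.1434]
tool_rot: [-0.005, 1.575, 0.021]
ft_force: [-1.2, 0.7, -0.1]
grip_width: 0.502
```

```bash
python3 - <<'E'
from h import *
st();go([.546,.012,.136])
E
```

```text
25.23 [0.542  0.0226 0.1434] x [-0.004  0.01  -1.   ] z [ 1.     0.016 -0.004] F [-1.2  0.7 -0.1] g 0.502 q [-0.53  0.16  0.49  1.83 -0.09  1.17  0.01]
total lin [ 0.29 -0.43  0.16] rot [ 0.01  -0.003 -0.007] world d mm [  4.  -10.6  -7.4] F [-1.2  0.7 -0.1] g 0.502 t 25.2
```

Emit:
play_rows(targets=[{"claw": 0.5,"linear": [0.25,-0.35,0.16],"rotation": [0.01,-0.003,-0.007]},{"claw": 0.5,"linear": [0,-0.3,0],"rotation": [0,0,0]},{"claw": 0.5,"linear": [0,-0.3,0],"rotation": [0,0,0]},{"claw": 0.5,"linear": [0,-0.4,0],"rotation": [0,0,0]},{"claw": 0.5,"linear": [0,-0.4,0],"rotation": [0,0,0]},{"claw": 0.5,"linear": [0,-0.4,0],"rotation": [0,0,0]}])

```text
time: 25.73
position: [0.5487, -0.0307, 0.1386]
tool_rot: [-0.005, 1.567, 0.006]
ft_force: [0.5, 1.3, -0.7]
grip_width: 0.499
```

```bash
python3 - <<'E'
from h import *
st();go([.546,-.24,.136])
E
```

```text
25.73 [ 0.5487 -0.0307  0.1386] x [ 0.004  0.    -1.   ] z [1.    0.007 0.004] F [ 0.5  1.3 -0.7] g 0.499 q [-0.47  0.17  0.52  1.83 -0.09  1.16  0.1 ]
total lin [ 0.1  -8.37 -0.17] rot [ 0.005  0.003 -0.   ] world d mm [  -2.7 -209.3   -2.6] F [ 0.5  1.3 -0.7] g 0.499 t 25.7
```

Emit:
play_rows(targets=[{"claw": 0.5,"linear": [0.04,-0.5,0],"rotation": [0.005,0.003,0]},{"claw": 0.5,"linear": [0,-0.5,0],"rotation": [0,0,0]},{"claw": 0.5,"linear": [0,-0.5,0],"rotation": [0,0,0]},{"claw": 0.5,"linear": [0,-0.5,0],"rotation": [0,0,0]},{"claw": 0.5,"linear": [0,-0.5,0],"rotation": [0,0,0]},{"claw": 0.5,"linear": [0,-0.5,0],"rotation": [0,0,0]},{"claw": 0.5,"linear": [0,-0.4,0],"rotation": [0,0,0]},{"claw": 0.5,"linear": [0,-0.3,0],"rotation": [0,0,0]}])

```text
time: 26.4
position: [0.5483, -0.1364, 0.1403]
tool_rot: [0.009, 1.568, -0.006]
ft_force: [-0.3, 1.9, -1.7]
grip_width: 0.499
```

```bash
python3 - <<'E'
from h import *
st();go([.546,-.24,.136])
show('top','pics/t8.png',(120,95,340,170),2.35)
B=show('side','pics/s8.png',(200,110,200,140),4)
E
```

```text
26.4 [ 0.5483 -0.1364  0.1403] x [ 0.002  0.002 -1.   ] z [ 1.    -0.009  0.002] F [-0.3  1.9 -1.7] g 0.499 q [-0.33  0.22  0.59  1.79 -0.13  1.17  0.3 ]
total lin [ 0.16 -4.14 -0.05] rot [-0.006  0.002 -0.001] world d mm [  -2.3 -103.6   -4.3] F [-0.3  1.9 -1.7] g 0.499 t 26.4
```

View pics/s8.png

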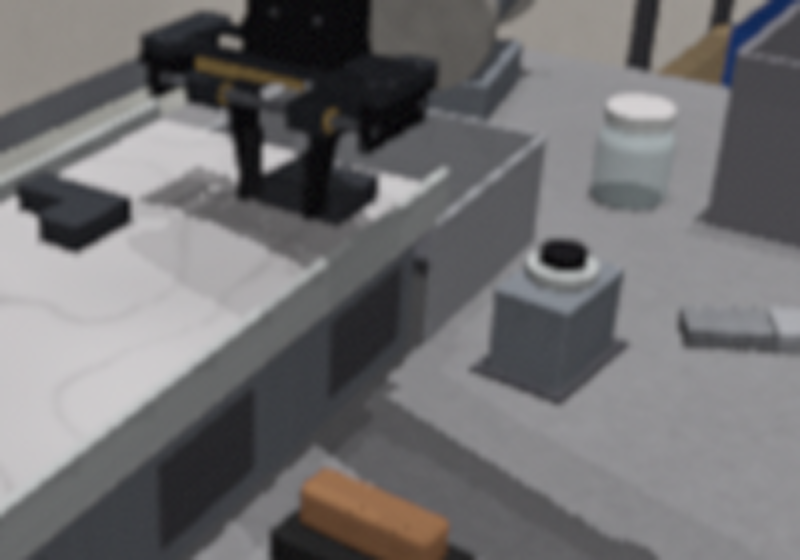

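The block is pushed squarely by both fingers; the L is unmoved. Continuing over the edge.

Emit:
play_rows(targets=[{"claw": 0.5,"linear": [0.14,-0.4,-0.05],"rotation": [-0.006,0.002,0]},{"claw": 0.5,"linear": [0.04,-0.5,0],"rotation": [0,0,0]},{"claw": 0.5,"linear": [0.04,-0.5,0],"rotation": [0,0,0]},{"claw": 0.5,"linear": [0,-0.5,0],"rotation": [0,0,0]},{"claw": 0.5,"linear": [0,-0.5,0],"rotation": [0,0,0]},{"claw": 0.5,"linear": [0,-0.5,0],"rotation": [0,0,0]}])

```text
time: 27.0
position: [0.5506, -0.2, 0.1355]
tool_rot: [0.001, 1.569, 0.019]
ft_force: [-0.3, 2.0, 0.9]
grip_width: 0.499
```

Emit:
play_rows(targets=[{"claw": 0.5,"linear": [0,-0.6,0],"rotation": [0,0,0]},{"claw": 0.5,"linear": [0,-0.6,0],"rotation": [0,0,0]},{"claw": 0.5,"linear": [0,-0.6,0],"rotation": [0,0,0]},{"claw": 0.5,"linear": [0,-0.6,0],"rotation": [0,0,0]},{"claw": 0.5,"linear": [0,-0.6,0],"rotation": [0,0,0]},{"claw": 0.5,"linear": [0,0,0],"rotation": [0,0,0]}])

```text
time: 27.5
position: [0.5542, -0.2742, 0.1353]
tool_rot: [-0.002, 1.568, 0.027]
ft_force: [-0.9, -0.7, -0.1]
grip_width: 0.5
```

```bash
python3 - <<'E'
from h import *
st();go([.546,-.30,.136])
A=get_image('top')[95:265,120:460];B=get_image('side')[110:250,200:400]
cv2.imwrite('pics/m9.png',np.vstack([cv2.resize(A,(560,280),interpolation=2),cv2.resize(B,(560,310))]))
E
```

```text
27.5 [ 0.5542 -0.2742  0.1353] x [ 0.003  0.016 -1.   ] z [1.    0.019 0.003] F [-0.9 -0.7 -0.1] g 0.5 q [-0.09  0.36  0.64  1.66 -0.24  1.21  0.63]
total lin [-0.04 -1.02 -0.35] rot [ 0.012  0.002 -0.01 ] world d mm [ -8.2 -25.8   0.7] F [-0.9 -0.7 -0.1] g 0.5 t 27.5
```

View pics/m9.png

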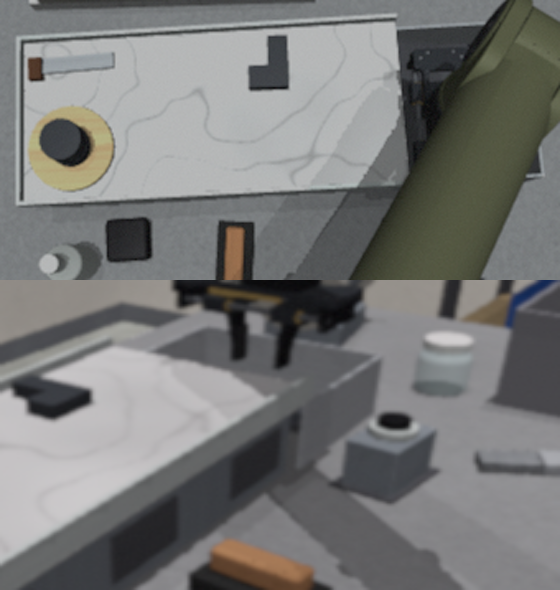

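The block is gone over the edge into the chute, and the pile and L are unchanged. For the L, I'll straddle its arm with the fingers and push on the bar in the notch.

Emit:
play_rows(targets=[{"claw": 0.53,"linear": [-1,0,0],"rotation": [0.012,0.002,-0.01]},{"claw": 0.53,"linear": [-1,0,0],"rotation": [0,0,0]},{"claw": 0.53,"linear": [-0.8,0.6,0.2],"rotation": [0,0,0]},{"claw": 0.53,"linear": [0,1,0.4],"rotation": [0,0,0]},{"claw": 0.53,"linear": [0,1,0.4],"rotation": [0,0,0]},{"claw": 0.53,"linear": [0,1,0.4],"rotation": [0,0,0]},{"claw": 0.53,"linear": [0,1,0.4],"rotation": [0,0,0]},{"claw": 0.53,"linear": [0,1,0.4],"rotation": [0,0,0]},{"claw": 0.53,"linear": [0,1,0.4],"rotation": [0,0,0]},{"claw": 0.53,"linear": [0,1,0.4],"rotation": [0,0,0]}])

```text
time: 28.43
position: [0.6292, -0.0627, 0.2102]
tool_rot: [0.004, 1.572, 0.012]
ft_force: [-0.4, -0.3, 0.0]
grip_width: 0.466
```

Emit:
play_rows(targets=[{"claw": 0.53,"linear": [0,1,0.4],"rotation": [0,0,0]},{"claw": 0.53,"linear": [0,1,0.4],"rotation": [0,0,0]},{"claw": 0.53,"linear": [0,1,0.2],"rotation": [0,0,0]},{"claw": 0.53,"linear": [0,1,0],"rotation": [0,0,0]},{"claw": 0.53,"linear": [0,0,0],"rotation": [0,0,0]}])

```text
time: 28.85
position: [0.6527, 0.0633, 0.2107]
tool_rot: [-0.005, 1.574, 0.037]
ft_force: [-0.4, 2.2, 0.2]
grip_width: 0.47
```

```bash
python3 - <<'E'
from h import *
st();go([.641,.015,.136])
print(p2w('top',[(283,135),(283,149.3),(271.5,142),(283,120),(294.9,130)],.15))
rep()
E
```

```text
28.85 [0.6527 0.0633 0.2107] x [-0.004  0.02  -1.   ] z [ 1.     0.027 -0.003] F [-0.4  2.2  0.2] g 0.47 q [-0.51  0.36  0.5   1.47 -0.2   1.36  0.03]
total lin [ 2.95 -1.98 -0.51] rot [ 0.017 -0.002 -0.013] world d mm [-11.7 -48.3 -74.7] F [-0.4  2.2  0.2] g 0.47 t 28.9
[[ 0.65902635 -0.04619786]
 [ 0.62261993 -0.04536231]
 [ 0.64191481 -0.01739939]
 [ 0.69766237 -0.04708458]
 [ 0.67103013 -0.07594405]]
[141.4 137. ] area 81.0 cen [0.6647 0.3099] rect [665.1 307.7] [34.  20.3] 1.9
[163.  177.1] area 790.0 cen [0.5609 0.2526] rect [590.8 257.5] [ 75.  235.9] 86.1
[284.8 135.5] area 449.5 cen [ 0.6589 -0.0506] rect [666.2 -46.2] [54.3 79.9] 88.9
[236.3 156.1] area 1525.5 cen [0.6094 0.0706] rect [593.3  65.9] [ 63.3 237.7] 87.8
```

Emit:
play_rows(targets=[{"claw": 0.53,"linear": [0.5,-0.9,-0.4],"rotation": [0.017,-0.002,-0.013]},{"claw": 0.53,"linear": [0.8,-0.6,0],"rotation": [0,0,0]},{"claw": 0.53,"linear": [0.8,-0.3,0],"rotation": [0,0,0]},{"claw": 0.53,"linear": [0.6,0,0],"rotation": [0,0,0]},{"claw": 0.53,"linear": [0,0,0],"rotation": [0,0,0]}])

```text
time: 29.32
position: [0.6416, 0.0167, 0.1425]
tool_rot: [-0.006, 1.568, 0.001]
ft_force: [-1.3, 1.0, -0.2]
grip_width: 0.468
```

```bash
python3 - <<'E'
from h import *
st();go([.641,.010,.136])
E
```

```text
29.32 [0.6416 0.0167 0.1425] x [ 0.002 -0.003 -1.   ] z [1.    0.005 0.002] F [-1.3  1.  -0.2] g 0.468 q [-0.48  0.38  0.52  1.59 -0.19  1.22  0.08]
total lin [ 0.26 -0.27 -0.03] rot [0.003 0.001 0.002] world d mm [-0.6 -6.7 -6.5] F [-1.3  1.  -0.2] g 0.468 t 29.3
```

Emit:
play_rows(targets=[{"claw": 0.53,"linear": [0.25,-0.2,-0.03],"rotation": [0.003,0,0.002]},{"claw": 0.53,"linear": [0,0,0],"rotation": [0,0,0]}])

```text
time: 29.48
position: [0.64, 0.0105, 0.1363]
tool_rot: [0.001, 1.569, -0.001]
ft_force: [0.1, -0.8, -0.8]
grip_width: 0.47
```

```bash
python3 - <<'E'
from h import *
st();go([.641,-.033,.136])
E
```

```text
29.48 [0.64   0.0105 0.1363] x [ 0.001  0.    -1.   ] z [ 1.    -0.001  0.001] F [ 0.1 -0.8 -0.8] g 0.47 q [-0.47  0.38  0.52  1.6  -0.2   1.21  0.09]
total lin [ 0.01 -1.74  0.04] rot [-0.001  0.001 -0.   ] world d mm [  1.  -43.5  -0.3] F [ 0.1 -0.8 -0.8] g 0.47 t 29.5
```

Emit:
play_rows(targets=[{"claw": 0.53,"linear": [0,-0.25,0.03],"rotation": [0,0,0]},{"claw": 0.53,"linear": [0,-0.25,0],"rotation": [0,0,0]},{"claw": 0.53,"linear": [0,-0.3,0],"rotation": [0,0,0]},{"claw": 0.53,"linear": [0,-0.3,0],"rotation": [0,0,0]},{"claw": 0.53,"linear": [0,-0.3,0],"rotation": [0,0,0]},{"claw": 0.53,"linear": [0,0,0],"rotation": [0,0,0]}])

```text
time: 29.98
position: [0.6431, -0.029, 0.1408]
tool_rot: [0.001, 1.563, -0.001]
ft_force: [-0.1, -0.6, 0.4]
grip_width: 0.469
```

```bash
python3 - <<'E'
from h import *
st();go([.641,-.24,.136])
show('side','pics/s10.png',(200,110,140,105),4)
E
```

```text
29.98 [ 0.6431 -0.029   0.1408] x [ 0.008  0.    -1.   ] z [ 1.    -0.001  0.008] F [-0.1 -0.6  0.4] g 0.469 q [-0.42  0.38  0.53  1.6  -0.2   1.21  0.15]
total lin [ 0.19 -8.44 -0.07] rot [-0.001  0.005 -0.   ] world d mm [  -2.1 -211.    -4.8] F [-0.1 -0.6  0.4] g 0.469 t 30.0
```

View pics/s10.png

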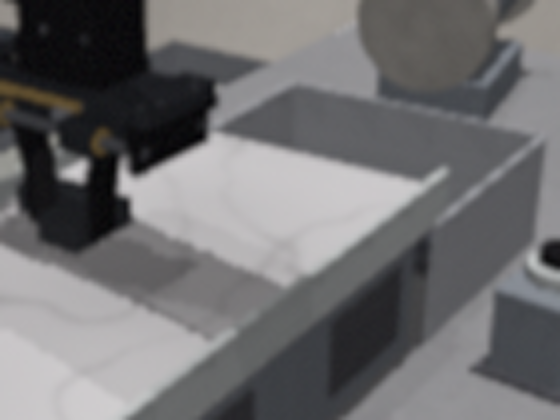

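The fingers straddle the L's arm. Pushing on (12 pictures viewed so far).

Emit:
play_rows(targets=[{"claw": 0.53,"linear": [0.16,-0.3,-0.07],"rotation": [-0.001,0.005,0]},{"claw": 0.53,"linear": [0.03,-0.4,0],"rotation": [0,0,0]},{"claw": 0.53,"linear": [0.03,-0.4,0],"rotation": [0,0,0]},{"claw": 0.53,"linear": [0.03,-0.4,0],"rotation": [0,0,0]},{"claw": 0.53,"linear": [0.03,-0.4,0],"rotation": [0,0,0]},{"claw": 0.53,"linear": [0,-0.4,0],"rotation": [0,0,0]}])

```text
time: 30.53
position: [0.6428, -0.0837, 0.1334]
tool_rot: [-0.001, 1.57, 0.012]
ft_force: [0.1, 0.9, 1.3]
grip_width: 0.468
```

```bash
python3 - <<'E'
from h import *
st();go([.641,-.24,.136])
E
```

```text
30.53 [ 0.6428 -0.0837  0.1334] x [ 0.001  0.007 -1.   ] z [1.    0.008 0.001] F [0.1 0.9 1.3] g 0.468 q [-0.33  0.4   0.55  1.59 -0.23  1.21  0.27]
total lin [-0.15 -6.25 -0.13] rot [ 0.005  0.001 -0.004] world d mm [  -1.8 -156.3    2.6] F [0.1 0.9 1.3] g 0.468 t 30.5
```

Emit:
play_rows(targets=[{"claw": 0.53,"linear": [-0.14,-0.3,-0.05],"rotation": [0.005,0.001,-0.004]},{"claw": 0.53,"linear": [0.02,-0.45,0],"rotation": [0,0,0]},{"claw": 0.53,"linear": [0.02,-0.45,0],"rotation": [0,0,0]},{"claw": 0.53,"linear": [0.02,-0.45,0],"rotation": [0,0,0]},{"claw": 0.53,"linear": [0.02,-0.45,0],"rotation": [0,0,0]},{"claw": 0.53,"linear": [0,-0.45,0],"rotation": [0,0,0]},{"claw": 0.53,"linear": [0,-0.45,0],"rotation": [0,0,0]}])

```text
time: 31.12
position: [0.6405, -0.1682, 0.1348]
tool_rot: [0.001, 1.572, -0.002]
ft_force: [-0.6, 1.3, 1.5]
grip_width: 0.468
```

```bash
python3 - <<'E'
from h import *
st();go([.641,-.27,.137])
show('side','pics/s11.png',(220,100,140,105),4)
E
```

```text
31.12 [ 0.6405 -0.1682  0.1348] x [-0.002 -0.    -1.   ] z [ 1.    -0.002 -0.002] F [-0.6  1.3  1.5] g 0.468 q [-0.22  0.44  0.57  1.54 -0.25  1.23  0.39]
total lin [-0.08 -4.07  0.03] rot [-0.001 -0.001  0.   ] world d mm [   0.5 -101.8    2.2] F [-0.6  1.3  1.5] g 0.468 t 31.1
```

View pics/s11.png

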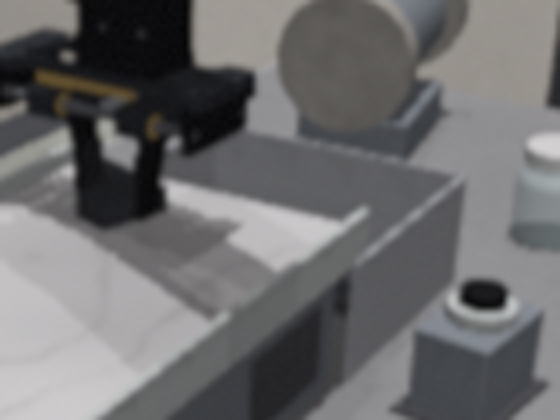

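Emit:
play_rows(targets=[{"claw": 0.53,"linear": [-0.08,-0.4,0.03],"rotation": [0,0,0]},{"claw": 0.53,"linear": [0,-0.5,0],"rotation": [0,0,0]},{"claw": 0.53,"linear": [0,-0.5,0],"rotation": [0,0,0]},{"claw": 0.53,"linear": [0,-0.5,0],"rotation": [0,0,0]},{"claw": 0.53,"linear": [0,-0.5,0],"rotation": [0,0,0]},{"claw": 0.53,"linear": [0,-0.5,0],"rotation": [0,0,0]},{"claw": 0.53,"linear": [0,-0.5,0],"rotation": [0,0,0]}])

```text
time: 31.75
position: [0.6397, -0.2648, 0.1364]
tool_rot: [0.0, 1.574, -0.006]
ft_force: [-0.1, -0.2, 0.1]
grip_width: 0.472
```

Emit:
play_rows(targets=[{"claw": 0.53,"linear": [0,-0.6,0],"rotation": [0,0,0]},{"claw": 0.53,"linear": [0,-0.6,0],"rotation": [0,0,0]},{"claw": 0.53,"linear": [0,-0.6,0],"rotation": [0,0,0]},{"claw": 0.53,"linear": [0,-0.6,0],"rotation": [0,0,0]},{"claw": 0.53,"linear": [0,-0.6,0],"rotation": [0,0,0]},{"claw": 0.53,"linear": [0,0,0],"rotation": [0,0,0]}])

```text
time: 32.25
position: [0.6357, -0.3559, 0.1366]
tool_rot: [-0.0, 1.576, -0.017]
ft_force: [0.5, -1.1, -0.4]
grip_width: 0.469
```

```bash
python3 - <<'E'
from h import *
st();go([.396,-.282,.2])
A=get_image('top')
rep(A)
# button outer base vs pedestal
print(p2w('top',[(378.5,241)],.085),p2w('top',[(378.5,241)],.07))
print(w2p('side',[[.396,-.281,.085]]))
E
```

```text
32.25 [ 0.6357 -0.3559  0.1366] x [-0.006 -0.011 -1.   ] z [ 1.    -0.011 -0.006] F [ 0.5 -1.1 -0.4] g 0.469 q [ 0.07  0.59  0.6   1.35 -0.32  1.3   0.66]
total lin [-2.52  2.83 -9.63] rot [-0.007 -0.004  0.007] world d mm [-239.7   73.9   63.4] F [ 0.5 -1.1 -0.4] g 0.469 t 32.2
[159.5 181.2] area 604.0 cen [0.5507 0.261 ] rect [550.8 260.6] [79.9 59.8] 59.3
[141.4 137. ] area 81.0 cen [0.6647 0.3099] rect [665.1 307.7] [34.  20.3] 1.9
[[ 0.39607844 -0.28091646]] [[ 0.39641857 -0.28459546]]
[[339.98533935 173.7354356 ]]
```

The ledge has only the pile, the plate and the square left. I lift away and move towards the button, so that the chute can be seen.

Emit:
play_rows(targets=[{"claw": 1,"linear": [-1,0,0],"rotation": [-0.007,-0.004,0.007]},{"claw": 1,"linear": [-1,0,0],"rotation": [0,0,0]},{"claw": 1,"linear": [-1,0,0],"rotation": [0,0,0]},{"claw": 1,"linear": [-0.5,0.3,-0.8],"rotation": [0,0,0]},{"claw": 1,"linear": [0,0.3,-1],"rotation": [0,0,0]},{"claw": 1,"linear": [0,0.3,-1],"rotation": [0,0,0]},{"claw": 1,"linear": [0,0.3,-1],"rotation": [0,0,0]},{"claw": 1,"linear": [0,0.3,-1],"rotation": [0,0,0]},{"claw": 1,"linear": [0,0.3,-1],"rotation": [0,0,0]},{"claw": 1,"linear": [0,0.3,-1],"rotation": [0,0,0]}])

```text
time: 33.13
position: [0.4658, -0.2921, 0.2242]
tool_rot: [-0.007, 1.571, 0.019]
ft_force: [-0.2, 0.9, 0.1]
grip_width: -0.0
```

Emit:
play_rows(targets=[{"claw": 1,"linear": [0,0.3,-0.8],"rotation": [0,0,0]},{"claw": 1,"linear": [0,0,0],"rotation": [0.077,0,0]},{"claw": 1,"linear": [0,0,0],"rotation": [0.077,0,0]},{"claw": 1,"linear": [0,0,0],"rotation": [0.077,0,0]},{"claw": 1,"linear": [0,0,0],"rotation": [0.077,0,0]},{"claw": 1,"linear": [0,0,0],"rotation": [0.077,0,0]},{"claw": 1,"linear": [0,0,0],"rotation": [0.077,0,0]},{"claw": 1,"linear": [0,0,0],"rotation": [0.077,0,0]},{"claw": 1,"linear": [0,0,0],"rotation": [0.077,0,0]}])

```text
time: 33.88
position: [0.4404, -0.2747, 0.2265]
tool_rot: [0.781, 1.437, -0.748]
ft_force: [-0.9, 0.0, 0.4]
grip_width: 0.006
```

```bash
python3 - <<'E'
from h import *
st();go([.396,-.282,.16],-np.pi/2)
a=get_image('top');b=get_image('side');cv2.imwrite('pics/a12.png',a);cv2.imwrite('pics/b12.png',b)
A=cv2.resize(a[90:270,125:465],(680,360),interpolation=2);B=cv2.resize(b[100:290,60:420],(440,232),interpolation=2)
C=np.zeros((232,680,3),np.uint8);C[:,:440]=B;C[:,440:]=cv2.resize(b[190:265,90:170],(240,232))
cv2.imwrite('pics/m12.png',np.vstack([A,C]))
E
```

```text
33.88 [ 0.4404 -0.2747  0.2265] x [ 0.006  0.02  -1.   ] z [ 0.557 -0.83  -0.013] F [-0.9  0.   0.4] g 0.006 q [-0.13  0.04  0.68  1.78 -0.04  1.34 -0.43]
total lin [ 2.64 -1.68 -0.71] rot [ 0.376 -0.011 -0.007] world d mm [-44.4  -7.3 -66.5] F [-0.9  0.   0.4] g 0.006 t 33.9
```

View pics/m12.png

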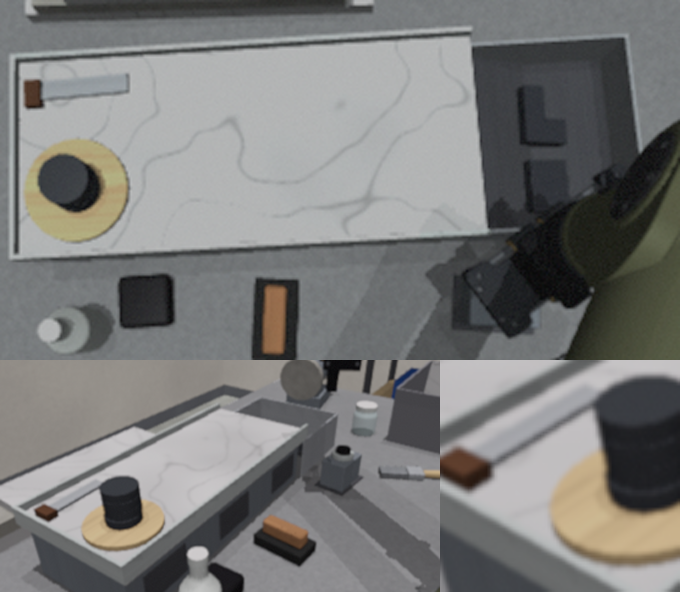

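Both offcuts lie in the chute, the ledge is clear, and the pile of four stands with the square undisturbed. Now the button.

Emit:
play_rows(targets=[{"claw": 1,"linear": [0,0,0],"rotation": [0.075,-0.005,-0.003]},{"claw": 1,"linear": [0,0,0],"rotation": [0.075,-0.005,-0.003]},{"claw": 1,"linear": [0,0,0],"rotation": [0.075,0,0]},{"claw": 1,"linear": [0,0,0],"rotation": [0.075,0,0]},{"claw": 1,"linear": [0,0,0],"rotation": [0.075,0,0]},{"claw": 1,"linear": [0,-0.7,0],"rotation": [0,0,0]},{"claw": 1,"linear": [0,-0.6,0],"rotation": [0,0,0]},{"claw": 1,"linear": [0,0,0],"rotation": [0,0,0]}])

```text
time: 34.65
position: [0.4084, -0.2707, 0.2265]
tool_rot: [1.199, 1.216, -1.19]
ft_force: [0.5, -0.7, -0.5]
grip_width: 0.006
```

```bash
python3 - <<'E'
from h import *
st();go([.396,-.282,.12],-np.pi/2)
b=cv2.imread('pics/side0.png');c=b[165:210,320:360]
cv2.imwrite('pics/btn.png',c)
g=cv2.cvtColor(c,6);bb=(g<60).astype(np.uint8)
for k in cv2.findContours(bb,0,1)[0]:
    if cv2.contourArea(k)>8:
        m=cv2.moments(k);print('side dark',320+m['m10']/m['m00'],165+m['m01']/m['m00'],cv2.boundingRect(k))
for z in(.08,.085,.09,.095):
    p=p2w('top',[(378.7,241.4)],z)[0];print(z,p,w2p('side',[[*p,z]]))
E
```

```text
34.65 [ 0.4084 -0.2707  0.2265] x [ 0.005  0.003 -1.   ] z [ 0.019 -1.    -0.002] F [ 0.5 -0.7 -0.5] g 0.006 q [-0.15 -0.06  0.67  1.85  0.03  1.33 -1.04]
total lin [ 4.26 -0.53  0.45] rot [ 0.012 -0.002 -0.003] world d mm [ -12.4  -11.3 -106.5] F [ 0.5 -0.7 -0.5] g 0.006 t 34.6
side dark 340.48936170212767 173.20567375886526 (16, 5, 10, 7)
0.08 [ 0.39517887 -0.28258468] [[340.26790534 175.14325188]]
0.085 [ 0.39507051 -0.28135615] [[340.33619808 173.77357752]]
0.09 [ 0.39496216 -0.28012763] [[340.4049529  172.39463581]]
0.095 [ 0.3948538  -0.27889911] [[340.4741745  171.00633239]]
```

Emit:
play_rows(targets=[{"claw": 1,"linear": [0.6,-0.5,0.4],"rotation": [0.012,-0.002,-0.003]},{"claw": 1,"linear": [0.8,0,0],"rotation": [0,0,0]},{"claw": 1,"linear": [0.8,0,0],"rotation": [0,0,0]},{"claw": 1,"linear": [0.8,0,0],"rotation": [0,0,0]},{"claw": 1,"linear": [0.6,0,0],"rotation": [0,0,0]},{"claw": 1,"linear": [0,0,0],"rotation": [0,0,0]}])

```text
time: 35.15
position: [0.4013, -0.2796, 0.1359]
tool_rot: [1.196, 1.212, -1.183]
ft_force: [-0.9, -0.3, 0.2]
grip_width: 0.006
```

```bash
python3 - <<'E'
from h import *
st();go([.395,-.2805,.09],-np.pi/2)
E
```

```text
35.15 [ 0.4013 -0.2796  0.1359] x [ 0.011 -0.001 -1.   ] z [ 0.024 -1.     0.001] F [-0.9 -0.3  0.2] g 0.006 q [-0.13  0.02  0.7   1.98 -0.02  1.13 -0.96]
total lin [ 1.83 -0.27  0.03] rot [ 0.015  0.    -0.007] world d mm [ -6.3  -0.9 -45.9] F [-0.9 -0.3  0.2] g 0.006 t 35.1
```

Emit:
play_rows(targets=[{"claw": 1,"linear": [0.4,-0.27,0.02],"rotation": [0.015,0,-0.007]},{"claw": 1,"linear": [0.5,0,0],"rotation": [0,0,0]},{"claw": 1,"linear": [0.5,0,0],"rotation": [0,0,0]},{"claw": 1,"linear": [0,0,0],"rotation": [0,0,0]}])

```text
time: 35.48
position: [0.3963, -0.2803, 0.1009]
tool_rot: [1.205, 1.209, -1.206]
ft_force: [-0.3, 0.7, 0.8]
grip_width: 0.005
```

```bash
python3 - <<'E'
from h import *
st();go([.395,-.2805,.078],-np.pi/2)
E
```

```text
35.48 [ 0.3963 -0.2803  0.1009] x [ 0.002 -0.002 -1.   ] z [ 0.004 -1.     0.002] F [-0.3  0.7  0.8] g 0.005 q [-0.12  0.07  0.71  2.02 -0.05  1.07 -0.95]
total lin [ 0.91 -0.05  0.01] rot [ 0.003  0.001 -0.001] world d mm [ -1.3  -0.2 -22.9] F [-0.3  0.7  0.8] g 0.005 t 35.5
```

Emit:
play_rows(targets=[{"claw": 1,"linear": [0.3,-0.04,0],"rotation": [0,0,0]},{"claw": 1,"linear": [0.25,0,0],"rotation": [0,0,0]},{"claw": 1,"linear": [0.2,0,0],"rotation": [0,0,0]},{"claw": 1,"linear": [0.2,0,0],"rotation": [0,0,0]}])

```text
time: 35.82
position: [0.397, -0.2812, 0.0854]
tool_rot: [1.208, 1.212, -1.202]
ft_force: [-21.7, 13.8, 67.4]
grip_width: 0.002
```

Emit:
play_rows(targets=[{"claw": 1,"linear": [0.3,0,0],"rotation": [0,0,0]},{"claw": 1,"linear": [0.3,0,0],"rotation": [0,0,0]}])

```text
time: 35.98
position: [0.3971, -0.2813, 0.0854]
tool_rot: [1.216, 1.223, -1.197]
ft_force: [-24.2, 15.0, 68.9]
grip_width: 0.007
```

Hard stop reached at z = 0.085, with about 68 N on the fingers. Releasing in small steps to see the spring return.

Emit:
play_rows(targets=[{"claw": 1,"linear": [-0.08,0,0],"rotation": [0,0,0]}])

```text
time: 36.07
position: [0.3975, -0.2817, 0.0908]
tool_rot: [1.219, 1.223, -1.196]
ft_force: [-0.9, 0.6, 2.2]
grip_width: 0.004
```

Emit:
play_rows(targets=[{"claw": 1,"linear": [-0.12,0,0],"rotation": [0,0,0]}])

```text
time: 36.15
position: [0.3985, -0.2825, 0.096]
tool_rot: [1.221, 1.221, -1.194]
ft_force: [-0.0, -0.6, -0.7]
grip_width: 0.004
```

Emit:
play_rows(targets=[{"claw": 1,"linear": [-0.12,0,0],"rotation": [0,0,0]}])

```text
time: 36.23
position: [0.3992, -0.2831, 0.1001]
tool_rot: [1.221, 1.219, -1.193]
ft_force: [-0.4, 0.3, -0.2]
grip_width: 0.008
```

Emit:
play_rows(targets=[{"claw": 1,"linear": [-0.5,0,0],"rotation": [0,0,0]},{"claw": 1,"linear": [-0.8,0,0],"rotation": [0,0,0]},{"claw": 1,"linear": [-1,0,0],"rotation": [0,0,0]},{"claw": 1,"linear": [-1,0,0],"rotation": [0,0,0]},{"claw": 1,"linear": [-1,0,0],"rotation": [0,0,0]},{"claw": 1,"linear": [0,1,1],"rotation": [0,0,0]},{"claw": 1,"linear": [0,1,1],"rotation": [0,0,0]},{"claw": 1,"linear": [0,1,1],"rotation": [0,0,0]},{"claw": 1,"linear": [0,1,1],"rotation": [0,0,0]},{"claw": 1,"linear": [0,0,0],"rotation": [0,0,0]}])

```text
time: 37.07
position: [0.5061, -0.3844, 0.2126]
tool_rot: [1.221, 1.215, -1.174]
ft_force: [0.1, 1.1, -0.7]
grip_width: 0.008
```

```bash
python3 - <<'E'
from h import *
st()
a=get_image('top');b=get_image('side');b0=cv2.imread('pics/b12.png');s0=cv2.imread('pics/side0.png')
f=lambda im,r,w,h:cv2.resize(im[r[1]:r[1]+r[3],r[0]:r[0]+r[2]],(w,h),interpolation=2)
print('side btn diff vs start',np.abs(b[165:190,328:352].astype(int)-s0[165:190,328:352]).mean())
T=f(a,(125,90,340,180),640,340);S=np.hstack([f(b,(60,120,340,190),400,240),f(b,(320,160,40,40),240,240)])
cv2.imwrite('pics/m13.png',np.vstack([T,S]))
E
```

```text
37.07 [ 0.5061 -0.3844  0.2126] x [ 0.02   0.019 -1.   ] z [ 0.016 -1.    -0.018] F [ 0.1  1.1 -0.7] g 0.008 q [ 0.03  0.35  0.76  1.53 -0.27  1.35 -0.74]
side btn diff vs start 15.301666666666666
```

View pics/m13.png

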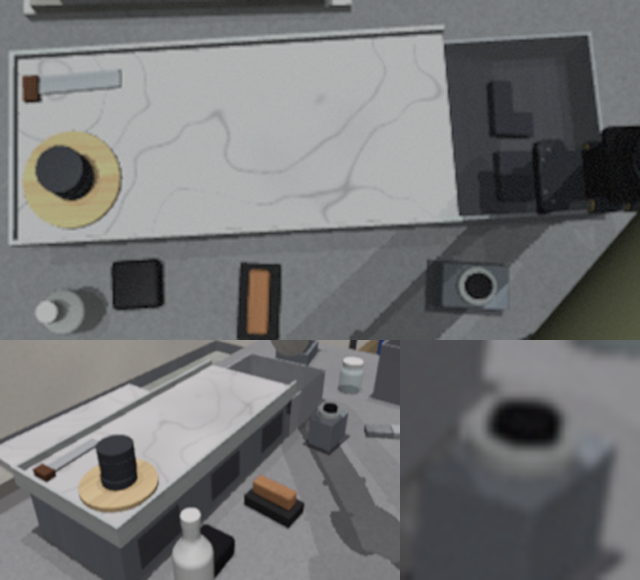

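All four discs are piled, both offcuts are in the chute, and the button has sprung back. The 2.2 N reading 2.6 mm below the cap's rest height fits its spring. The robot is clear of everything, so I'm handing in.

```bash
python3 -c "
from bench import *
print(close_job())"
```

```text
the job is handed in; nothing more can be done
None
```

The job is handed in, at about 37 s on the robot's clock. The four discs are stacked on the plate. The two offcuts present, the block and the L-shaped piece, were slid over the edge into the chute. Only after that did I press the start button.

**Final pictures:**
- **Discs and ledge:** the pile of four stands upright. The ledge holds nothing else but the plate and the square, which look undisturbed.
- **Chute:** both offcuts lie in it.
- **Centring:** I measured the pile after the third disc at about 4 mm from the plate's centre. The fourth was released at the same spot by arm position. The camera reading with all four in place was spoilt by the arm, so I did not use it.

**Button:**
- **Press:** it went down to a hard stop. About 69 N showed at the wrist, under the 120 N limit but more than needed; only the fingertips should have been touching the cap. The 40 N limit is for the arm and the gripper's body.
- **Return:** on the way up the force read 2.2 N, as the spring would give. The camera comparison with the start was no help, because the arm's shadow fell on the button.

I noticed no disc or offcut being knocked aside and no slackening of the grip.

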